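# Unload the glass drilling jig

## Robot

A 6-joint arm with a two-finger parallel gripper is mounted at the origin on the work surface. World frame = base frame: x ahead of the robot, y to its left, z up, the work surface at z = 0. Lengths are in m, angles in rad, forces in N, time in s.
With the tool pointing down it reaches from about 0.275 to 0.775 m from the base axis. Payload 14.6 kg.
Tool frame: the origin (TCP) lies on the centre line of the jaws, within the pads' length; the fingertips stand 19 mm ahead of it and the grasp point (between the pads) is the TCP (tcp_to_tips is the distance from the TCP to the fingertips, in m); y points along the fingers, x is the direction in which the jaws open and shut, and the axes are right-handed (so a half turn about y gives the same grasp; the last joint's range is limited). The gripper opens to 85 mm and grips with 20 to 120 N. Pads are 22 mm wide; open, the fingers measure 114 mm over their backs; the gripper's body (76 mm by 85 mm) begins 54 mm behind the grasp point. The pads swing forward as they close: fully open they stand 13 mm farther back than shut.
Start: joints at [1.003, 0.263, -0.048, 1.259, 0, 1.415], TCP at [0.211, 0.481, 0.25] pointing down, gripper open.
Joint ranges: [-2.65, 2.65], [-0.89, 1.7], [-1.18, 1.37], [-2.13, 2.11], [-1.35, 1.29], [-3.14, 3.14]. Speed limits (rad/s): [1.89, 1.89, 2.57, 2.79, 3.14, 3.14].

## Interface

Orientations are given as a unit quaternion [x, y, z, w].
In Python, from plant import * gives the robot as it stands.
- The arm moves only by the tool send_rows, never from a script. Its argument "series" is a list of rows, each an object of numbers: "x", "y", "z": the shift along the tool's x, y, z in cm; "twist": the turn about the tool's y in rad; "hand": the opening, from 0 (shut) to 1 (fully open). A call has exactly 5 rows; each row shifts and turns the commanded pose from where the row before left it, along the tool's axes as they then stand; what a row does not reach is not made up. A row lasts 1/10 s, in which the tool goes at most 50 mm and 8.59 degrees, less where a joint would pass 70% of its speed; a pose out of reach is approached as far as the arm can. A call is refused whole if a number of a shift passes 5 or a number of a turn 0.15, either way. A call with a gripper value outside its range is refused whole. The fingers move at their own pace and stop on an object; "grip_force" is the grip in N (left out, the last holds). Time passes only in rows, so rows that do not move let the fingers close, or fill a call up. It gives the time, the measured TCP pose, the force and the opening at its end, in the units of the state.
- read_state(): the state, without advancing time (a new reading comes with each control period).
- capture(name): name is "scene" or "top" or "wrist"; returns a dict with "pixels" (384x512x3 uint8, red, green, blue), "K" (3x3 intrinsics, pixels), "dist" ([k1, k2, p1, p2, k3] as OpenCV has them; the pictures are not rectified), "rvec" (rotation vector, rad) and "tvec" (3), from world to camera coordinates, as OpenCV has them. Camera axes: x right, y down, z forward; pixel columns grow to the right and rows downward; lengths in m; the calibration is good to about 2 mm. A picture is of the moment at which its call begins. There is no depth.
- hand_in(): hands the job in, once; it reports no verdict.
The state is a dict: "time": time; "joints": joint angles; "joint_vel": joint speeds; "joint_efforts": joint torques, N m; "tool_pos": TCP position; "ee_rot": TCP orientation; "ft_force": force on the tool from outside, world axes, zero at the start; "wrist_torque": the same for the moment, N m; "width": opening from 0.0 (shut) to 1.0 (fully open).
Only numpy, scipy, OpenCV 4.12 (cv2) and the standard library are available. Lean on these libraries where they do the work, as an engineer would, in place of code of your own. Each camera call takes 0.05 s, during which the arm holds its last target.

## Task

The glass blanks in the drilling jig are drilled and sit stuck, flush in their nests. Throw the clamp fully open by its red paddle before raising any rod, knock each blank up out of its nest with its knock-out rod by the T handle, and lay all the blanks flat in the wooden tray, one to a compartment. Leave the jig ready for loading, with the clamp open and all rods fully down, and do not disturb the pliers, bottle and bowl.

Things in the scene. Friction and masses are not known exactly. Their poses are not given: they have to be found in the camera images.
- jig: drilling jig, fixed: aluminium deck 112 (x) x 332 (y) mm, top 98 mm above the table, on grey end plates at y = +-172 mm (a spring strut on the right one reaches to y = -204 mm). Origin on the table under the deck's centre; +x to its far side (clamp shaft), -x to its front (four T handles), y to its left. Four nests (pockets 83 x 53 mm, 32 mm deep, 82 mm apart along y), each with a hole in its floor for a knock-out rod
- nest_1 (a point): centre of the floor of nest 1, counted from the left (jig y = +123 mm), 66 mm above the table, 32 mm below the deck's top; axes as the jig's
- nest_2 (a point): centre of the floor of nest 2, counted from the left (jig y = +41 mm), 66 mm above the table, 32 mm below the deck's top; axes as the jig's
- nest_3 (a point): centre of the floor of nest 3, counted from the left (jig y = -41 mm), 66 mm above the table, 32 mm below the deck's top; axes as the jig's
- nest_4 (a point): centre of the floor of nest 4, counted from the left (jig y = -123 mm), 66 mm above the table, 32 mm below the deck's top; axes as the jig's
- rod_1 (a joint): height of nest 1's knock-out rod in m: 0 = down, its 24 mm round head just below the nest floor; 0.022 = fully up at its stop: a blank then stands 22 mm proud of the deck, its lowest 10 mm still in the nest. It slides straight up and stays where it is left (8 N of friction; about 13 N lifts it with a blank, about 7 N pushes it down)
- handle_1 (a point): centre of rod 1's black T handle: a bar 16 mm thick, 56 mm long along the jig's y, on a 14 mm wide upright, 99 mm in front of the nest's centre (43 mm in front of the deck), 85 mm above the table when down; an arm under the deck joins it to the rod and it rises and falls with it
- rod_2 (a joint): height of nest 2's knock-out rod in m: 0 = down, its 24 mm round head just below the nest floor; 0.022 = fully up at its stop: a blank then stands 22 mm proud of the deck, its lowest 10 mm still in the nest. It slides straight up and stays where it is left (8 N of friction; about 13 N lifts it with a blank, about 7 N pushes it down)
- handle_2 (a point): centre of rod 2's black T handle: a bar 16 mm thick, 56 mm long along the jig's y, on a 14 mm wide upright, 99 mm in front of the nest's centre (43 mm in front of the deck), 85 mm above the table when down; an arm under the deck joins it to the rod and it rises and falls with it
- rod_3 (a joint): height of nest 3's knock-out rod in m: 0 = down, its 24 mm round head just below the nest floor; 0.022 = fully up at its stop: a blank then stands 22 mm proud of the deck, its lowest 10 mm still in the nest. It slides straight up and stays where it is left (8 N of friction; about 13 N lifts it with a blank, about 7 N pushes it down)
- handle_3 (a point): centre of rod 3's black T handle: a bar 16 mm thick, 56 mm long along the jig's y, on a 14 mm wide upright, 99 mm in front of the nest's centre (43 mm in front of the deck), 85 mm above the table when down; an arm under the deck joins it to the rod and it rises and falls with it
- rod_4 (a joint): height of nest 4's knock-out rod in m: 0 = down, its 24 mm round head just below the nest floor; 0.022 = fully up at its stop: a blank then stands 22 mm proud of the deck, its lowest 10 mm still in the nest. It slides straight up and stays where it is left (8 N of friction; about 13 N lifts it with a blank, about 7 N pushes it down)
- handle_4 (a point): centre of rod 4's black T handle: a bar 16 mm thick, 56 mm long along the jig's y, on a 14 mm wide upright, 99 mm in front of the nest's centre (43 mm in front of the deck), 85 mm above the table when down; an arm under the deck joins it to the rod and it rises and falls with it
- clamp (a joint): angle of the gang clamp in rad: 0 = shut, four rubber feet on the blanks; 1.9 = thrown open, its four arms up and back, tops 187 mm above the table. A spring drives it away from its centre (0.95) to the nearer end. Its shaft lies along the jig's y at x = +72 mm, 120 mm above the table; the arms reach to x = +4 mm when shut; opening swings the arms up and the paddle down
- clamp_paddle (a point): point on the upper face of the clamp's red paddle (plate 64 mm wide along y, 24 to 72 mm from the shaft's axis), at y = 0, 55 mm from the axis. Shut, the paddle slopes up to +x at 54 degrees and this point is at jig x = +101 mm, 167 mm above the table. Pushed straight down here (about 10 N) it yields; once the paddle is just past level the clamp snaps open by itself
- tray_floor (a point): wooden tray, loose, 0.7 kg, 310 (x) x 124 (y) mm, lined with grey felt; this point is the centre of its inner floor, 8 mm above the table. Rim 10 mm and three dividers 8 mm above the floor make four compartments, each 70 (x) x 112 (y) mm, centred at x = -114, -38, +38, +114 mm; one blank fits flat in each with its long side along the tray's y
- amber_center (a point): amber orange slab-glass blank 80 long (its x) x 50 wide (y) x 32 thick (z) mm, 0.26 to 0.37 kg, with a 12 mm drilled hole (a dark spot) 26 mm from its middle towards -x; at the start flush in a nest of the jig, long side along the jig's x, where it cannot be gripped. The point is its centre, 16 mm above its underside. None if absent
- teal_center (a point): blue-green slab-glass blank 80 long (its x) x 50 wide (y) x 32 thick (z) mm, 0.26 to 0.37 kg, with a 12 mm drilled hole (a dark spot) 26 mm from its middle towards -x; at the start flush in a nest of the jig, long side along the jig's x, where it cannot be gripped. The point is its centre, 16 mm above its underside. None if absent
- ruby_center (a point): dark red slab-glass blank 80 long (its x) x 50 wide (y) x 32 thick (z) mm, 0.26 to 0.37 kg, with a 12 mm drilled hole (a dark spot) 26 mm from its middle towards -x; at the start flush in a nest of the jig, long side along the jig's x, where it cannot be gripped. The point is its centre, 16 mm above its underside. None if absent
- blue_center (a point): dark blue slab-glass blank 80 long (its x) x 50 wide (y) x 32 thick (z) mm, 0.26 to 0.37 kg, with a 12 mm drilled hole (a dark spot) 26 mm from its middle towards -x; at the start flush in a nest of the jig, long side along the jig's x, where it cannot be gripped. The point is its centre, 16 mm above its underside. None if absent
- pliers_pivot (a point): bystander: glass pliers with red grips, 165 mm long, lying on the table; this point is their pivot
- oil_bottle_mid (a point): bystander: white bottle with a black cap, 52 mm across, 150 mm tall, standing; its centre
- nugget_bowl_mid (a point): bystander: white bowl 110 mm across, 50 mm tall, with coloured glass nuggets; its centre
Things that resemble listed ones, but are neither listed nor needed, are in the scene too. What is shaped like the part that bears teal_center but pink is not meant. Of the things that look like the part that bears ruby_center, the smaller one is meant.

How it is judged:
By the outcome, as a careful person would: the job done as asked, in the order asked, and still so for the second after the job is handed in, with the robot touching nothing.
Of blank_amber, blank_teal, blank_ruby, blank_blue only 3 to 4 are there at a start; the rules pass over those that are not, and their reading is None.
At some moment in a run one of tray, blank_amber, blank_teal, blank_ruby, blank_blue may be knocked a few centimetres aside while the robot is not near it.
Once in a run the grip may slacken for a moment while it holds something.
It also fails if it takes over 210 s, if anything falls off the work surface, if the arm or the gripper's body presses on something with over 40 N, if the wrist force passes 120 N, or if a joint passes its speed limit or range.

## Working session

There is one attempt and no reset: what is moved stays moved. The work goes in short steps, Python scripts to look and compute and a tool call to move; the robot and the scene stay as the last step left them, time stands still between calls to the robot, and variables do not carry over. Pictures are saved under pics/ and viewed, and the job is handed in when it is done.

Besides the shell and the picture viewer there is one more tool, called after "Emit:" as name(argument=value, ...) on one line, values as JSON. send_rows: Moves the arm, as the interface text tells. Its arguments: {"type":"object","properties":{"series":{"type":"array","items":{"type":"object","properties":{"x":{"type":"number"},"y":{"type":"number"},"z":{"type":"number"},"twist":{"type":"number"},"hand":{"type":"number"}}}},"grip_force":{"type":"number"}},"required":["series"]}

```bash
ls; mkdir -p pics; python3 - <<'E'
from plant import *
import cv2
s=read_state();print(s)
for n in ("scene","top","wrist"):
    c=capture(n);cv2.imwrite(f"pics/{n}0.png",c["pixels"][:,:,::-1]);print(n,c["K"],c["dist"],c["rvec"],c["tvec"])
E
```

```text
pics
{'time': 0.0, 'joints': array([ 1.00269181e+00,  2.63504573e-01, -4.89685850e-02,  1.25944687e+00,
       -8.63040422e-06,  1.41552197e+00]), 'joint_vel': array([ 0.00077697, -0.00083057, -0.00034398,  0.00127283, -0.00049769,
       -0.001988  ]), 'joint_efforts': array([-7.84403765e-04, -6.37629318e+01,  3.84573162e+01,  1.37177319e-02,
       -8.97538871e-05,  2.90043863e-05]), 'tool_pos': array([0.21046807, 0.48064866, 0.24982301]), 'ee_rot': array([ 0.5920282 ,  0.3865488 , -0.38727061, -0.59169595]), 'ft_force': array([ 0.01196952,  0.06016796, -0.05448955]), 'wrist_torque': array([-0.09951307, -0.00455935,  0.0197877 ]), 'width': 1.0035648791479717}
scene [[347.83475923   0.         254.99602919]
 [  0.         347.83475923 188.21471006]
 [  0.           0.           1.        ]] [-0.02179679  0.          0.          0.          0.        ] [ 1.37104069  1.92758605 -1.00137335] [ 0.18888237 -0.18052601  1.82784238]
top [[364.12711812   0.         257.24021195]
 [  0.         364.12711812 192.29129414]
 [  0.           0.           1.        ]] [-0.07063508  0.          0.          0.          0.        ] [ 2.15709517 -2.22257739  0.08214085] [0.02308742 0.55147585 1.15235488]
wrist [[290.40026624   0.         254.67797593]
 [  0.         290.40026624 194.93912361]
 [  0.           0.           1.        ]] [-0.06951325  0.          0.          0.          0.        ] [-2.42204795 -1.58279202 -0.2278899 ] [-0.5247872  -0.03553996  0.37871085]
```

View pics/scene0.png

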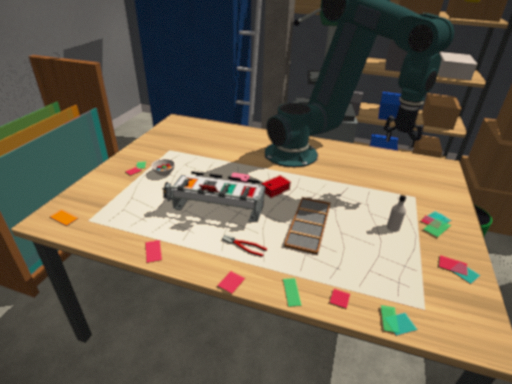

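View pics/top0.png

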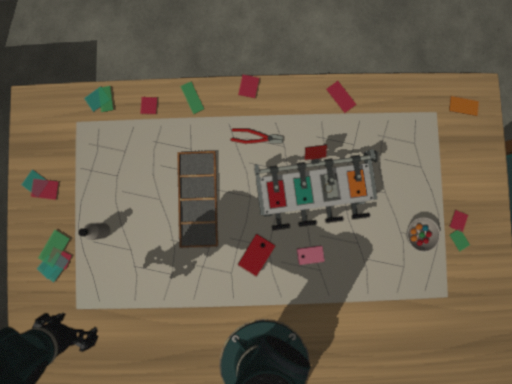

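View pics/wrist0.png

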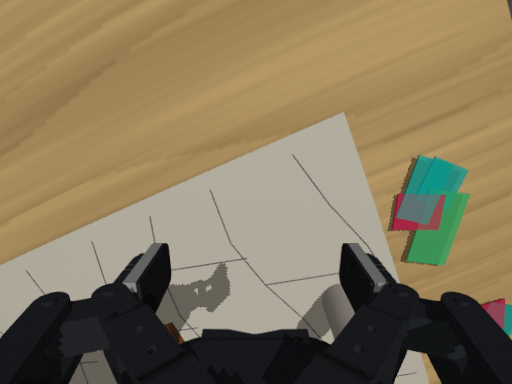

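```bash
cat > h.py <<'E'
import numpy as np, cv2
from plant import *
from scipy.spatial.transform import Rotation as R
def cam(n):
    c=capture(n); return c
def p2w(c,uv,z):
    uv=np.array(uv,float).reshape(-1,1,2)
    n=cv2.undistortPoints(uv,np.array(c["K"]),np.array(c["dist"])).reshape(-1,2)
    Rm=cv2.Rodrigues(np.array(c["rvec"]))[0];t=np.array(c["tvec"]).ravel()
    o=-Rm.T@t; d=np.c_[n,np.ones(len(n))]@Rm
    z=np.broadcast_to(z,len(n))
    return o+d*((z-o[2])/d[:,2])[:,None]
def w2p(c,P):
    return cv2.projectPoints(np.array(P,float).reshape(-1,1,3),np.array(c["rvec"]),np.array(c["tvec"]),np.array(c["K"]),np.array(c["dist"]))[0].reshape(-1,2)
def crop(c,x0,y0,x1,y1,f,name,pts=None):
    im=np.ascontiguousarray(c["pixels"][y0:y1,x0:x1,::-1]); im=cv2.resize(im,None,fx=f,fy=f,interpolation=cv2.INTER_CUBIC)
    if pts is not None:
        for p in pts: cv2.circle(im,(int(round((p[0]-x0+.5)*f)),int(round((p[1]-y0+.5)*f))),2,(255,255,0),-1)
    cv2.imwrite("pics/"+name,im)
def st():
    s=read_state(); print(round(s["time"],2),np.round(s["tool_pos"],4),np.round(R.from_quat(s["ee_rot"]).as_matrix(),3).tolist(),"w",round(s["width"],3),"F",np.round(s["ft_force"],1)); return s
E
python3 - <<'E'
from h import *
c=cam("top"); crop(c,245,125,393,237,5.4,"top_jig.png"); crop(c,165,140,285,285,4.1,"top_tray.png")
st()
E
```

```text
0.2 [0.2105 0.4808 0.25  ] [[0.401, -0.0, -0.916], [0.916, -0.001, 0.401], [-0.001, -1.0, 0.0]] w 1.002 F [-0.3  0.5 -0.2]
```

View pics/top_jig.png

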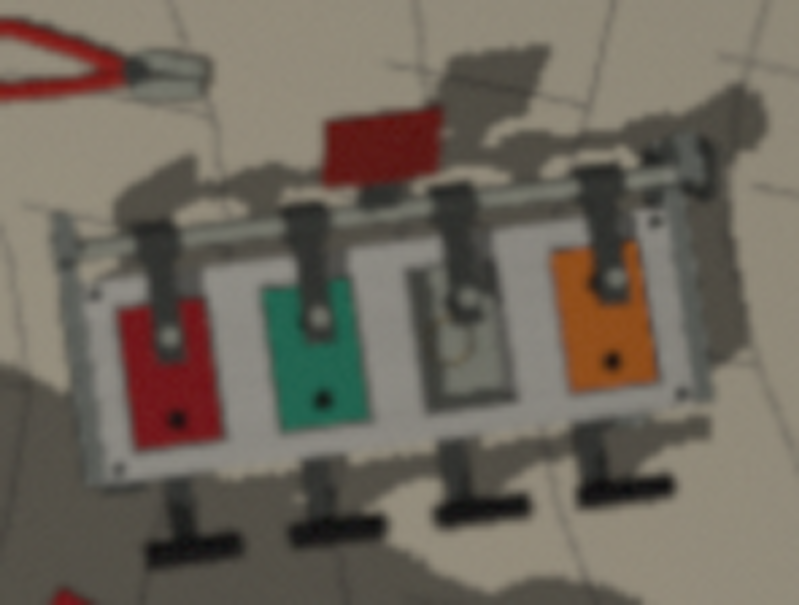

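View pics/top_tray.png

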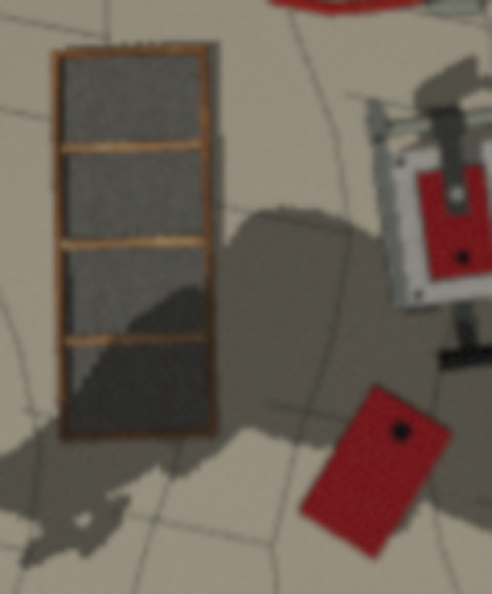

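```bash
cat >> h.py <<'E'
def fit2(model,w):
    model=np.array(model);w=np.array(w)[:,:2];mc=model.mean(0);wc=w.mean(0)
    a=model-mc;b=w-wc
    th=np.arctan2((a[:,0]*b[:,1]-a[:,1]*b[:,0]).sum(),(a*b).sum())
    Rm=np.array([[np.cos(th),-np.sin(th)],[np.sin(th),np.cos(th)]])
    t=wc-Rm@mc
    return th,t,np.round(1000*(w-(model@Rm.T+t)),1)
E
python3 - <<'E'
from h import *
c=cam("top")
px=[];m=[]
for q,y in (([(118,308),(205,297),(225,438),(137,450)],.123),([(262,290),(350,278),(371,418),(281,432)],.041),([(552,250),(637,240),(660,382),(572,393)],-.123)):
    px+=q; m+=[(.04,y+.025),(.04,y-.025),(-.04,y-.025),(-.04,y+.025)]
uv=np.array(px)/5.4-0.5+[245,125]
w=p2w(c,uv,.098); th,t,r=fit2(m,w);print("jig",th,np.degrees(th),t);print(r.tolist())
s=w[0]-w[3];print(np.linalg.norm(w[0]-w[3]),np.linalg.norm(w[0]-w[1]))
uv=np.array([(52,52),(210,45),(216,435),(62,440)])/4.1-.5+[165,140]
w=p2w(c,uv,.018); th,t,r=fit2([(.155,.062),(.155,-.062),(-.155,-.062),(-.155,.062)],w);print("tray",th,np.degrees(th),t,r.tolist())
# pads / others
for n,u,z in (("bigred",(257,255),.04),("pink",(311,255),.03),("pliers",(276,138),.01),("bowl",(423,231),.05),("bottle",(95,230),.07)):
    print(n,p2w(c,[u],z)[0])
E
```

```text
jig 0.10117122393232361 5.796684139495091 [ 0.55324022 -0.17160984]
[[-0.0, -0.8], [-0.3, 0.3], [0.5, 0.0], [0.3, -0.7], [-0.6, 0.2], [-0.3, 0.5], [0.8, -0.0], [-0.4, 0.6], [0.8, -0.5], [0.1, 0.6], [-0.6, -0.2], [-0.2, 0.1]]
0.0796533881200485 0.04887860791077647
tray 0.002374091507977767 0.13602542358497527 [0.53810551 0.19989815] [[-2.6, 0.7], [-1.2, -1.0], [2.1, 2.0], [1.7, -1.6]]
bigred [0.35400953 0.01342573 0.04      ]
pink [ 0.34742837 -0.15727155  0.03      ]
pliers [ 0.72911857 -0.06036541  0.01      ]
bowl [ 0.41142172 -0.51405257  0.05      ]
bottle [0.44650568 0.51198252 0.07      ]
```

```bash
cat >> h.py <<'E'
JT=np.array([0.55324,-0.17161]);JTH=0.10117
def jw(x,y):
    return JT+np.array([np.cos(JTH)*x-np.sin(JTH)*y,np.sin(JTH)*x+np.cos(JTH)*y])
def go(xy,z,yawdeg=None):
    "delta in tool axes (cm) at present orientation, at target orientation, and twist"
    s=st(); M=R.from_quat(s["ee_rot"]).as_matrix(); d=np.r_[xy,z]-s["tool_pos"]
    yaw=np.degrees(np.arctan2(M[1,0],M[0,0]))
    print("target",np.round(np.r_[xy,z],4),"yaw now",round(yaw,2),"tool-axes cm now:",np.round(M.T@d*100,2))
    if yawdeg is not None:
        dy=yawdeg-yaw; a=np.radians(yawdeg)
        T=np.array([[np.cos(a),0,-np.sin(a)],[np.sin(a),0,np.cos(a)],[0,-1,0]])
        print("twist rad",round(np.radians(-dy),3),"after twist cm:",np.round(T.T@d*100,2))
E
python3 - <<'E'
import plant
print([n for n in dir(plant) if n[0]!='_'])
from h import *
print(getattr(plant,'tcp_to_tips',None))
go(jw(.103,0),.23,5.8)
E
```

```text
['MotionError', 'capture', 'hand_in', 'read_state', 'tcp_to_tips']
0.019
0.25 [0.2106 0.4808 0.2501] [[0.401, -0.0, -0.916], [0.916, -0.0, 0.401], [-0.0, -1.0, 0.0]] w 0.998 F [-0.1  0.3 -1. ]
target [ 0.6557 -0.1612  0.23  ] yaw now 66.35 tool-axes cm now: [-40.95   2.02 -66.53]
twist rad 1.057 after twist cm: [ 37.8    2.01 -68.37]
```

Emit:
send_rows(series=[{"x": -2,"z": -4,"twist": 0.13,"hand": 0},{"x": -1,"z": -4,"twist": 0.13,"hand": 0},{"x": 0,"z": -4,"twist": 0.13,"hand": 0},{"x": 0,"z": -4,"twist": 0.13,"hand": 0},{"x": 1,"z": -4,"twist": 0.13,"hand": 0}], grip_force=60)

```text
invalid input at $.series[0]: expected keys x, y, z, twist, hand
```

Emit:
send_rows(series=[{"x": 2,"z": -4,"twist": 0.13,"hand": 0},{"x": 2,"z": -4,"twist": 0.13,"hand": 0},{"x": 2,"z": -4,"twist": 0.13,"hand": 0},{"x": 2,"z": -4,"twist": 0,"hand": 0},{"x": 2,"z": -4,"twist": 0,"hand": 0}])

```text
invalid input at $.series[0]: expected keys x, y, z, twist, hand
```

```bash
python3 -c "
from h import *
go(jw(.103,0),.23,5.8)"
```

```text
0.25 [0.2106 0.4808 0.2501] [[0.401, -0.0, -0.916], [0.916, -0.0, 0.401], [-0.0, -1.0, 0.0]] w 0.998 F [-0.1  0.3 -1. ]
target [ 0.6557 -0.1612  0.23  ] yaw now 66.35 tool-axes cm now: [-40.95   2.02 -66.53]
twist rad 1.057 after twist cm: [ 37.8    2.01 -68.37]
```

Emit:
send_rows(series=[{"x": -2,"y": 0,"z": -4,"twist": 0.13,"hand": 0},{"x": -1,"y": 0,"z": -4,"twist": 0.13,"hand": 0},{"x": 0,"y": 0,"z": -4,"twist": 0.13,"hand": 0},{"x": 0,"y": 0,"z": -4,"twist": 0.13,"hand": 0},{"x": 1,"y": 0,"z": -4,"twist": 0.13,"hand": 0}], grip_force=60)

```text
time: 0.75
tool_pos: [0.3599, 0.3361, 0.2504]
ee_rot: [-0.685, -0.176, 0.176, 0.685]
ft_force: [0.9, 0.2, 0.0]
width: 0.149
```

Emit:
send_rows(series=[{"x": 2,"y": 0,"z": -4,"twist": 0.13,"hand": 0},{"x": 2,"y": 0,"z": -4,"twist": 0.13,"hand": 0},{"x": 2,"y": 0,"z": -4,"twist": 0.13,"hand": 0},{"x": 2,"y": 0,"z": -4,"twist": 0,"hand": 0},{"x": 2,"y": 0,"z": -4,"twist": 0,"hand": 0}])

```text
time: 1.25
tool_pos: [0.5087, 0.1722, 0.2502]
ee_rot: [-0.706, -0.042, 0.042, 0.706]
ft_force: [0.0, 1.3, 0.5]
width: -0.0
```

```bash
python3 -c "
from h import *
go(jw(.103,0),.23,5.8)"
```

```text
1.25 [0.5087 0.1722 0.2502] [[0.993, -0.0, -0.117], [0.117, 0.0, 0.993], [-0.0, -1.0, 0.0]] w -0.0 F [0.  1.3 0.5]
target [ 0.6557 -0.1612  0.23  ] yaw now 6.74 tool-axes cm now: [ 10.68   2.01 -34.83]
twist rad 0.016 after twist cm: [ 11.25   2.02 -34.65]
```

Emit:
send_rows(series=[{"x": 1.1,"y": 0,"z": -3.5,"twist": 0.016,"hand": 0},{"x": 1.1,"y": 0,"z": -3.5,"twist": 0,"hand": 0},{"x": 1.1,"y": 0,"z": -3.5,"twist": 0,"hand": 0},{"x": 1.1,"y": 0,"z": -3.5,"twist": 0,"hand": 0},{"x": 1.1,"y": 0,"z": -3.5,"twist": 0,"hand": 0}])

```text
time: 1.75
tool_pos: [0.5813, 0.004, 0.2502]
ee_rot: [-0.706, -0.036, 0.036, 0.706]
ft_force: [0.5, 0.7, -0.1]
width: 0.0
```

Emit:
send_rows(series=[{"x": 1.1,"y": 0,"z": -3.5,"twist": 0,"hand": 0},{"x": 1.1,"y": 0,"z": -3.5,"twist": 0,"hand": 0},{"x": 1.1,"y": 0,"z": -3.5,"twist": 0,"hand": 0},{"x": 1.1,"y": 0,"z": -3.5,"twist": 0,"hand": 0},{"x": 1.1,"y": 0,"z": -3.0,"twist": 0,"hand": 0}])

```text
time: 2.25
tool_pos: [0.6533, -0.1598, 0.25]
ee_rot: [-0.706, -0.036, 0.036, 0.706]
ft_force: [0.1, -0.2, 0.2]
width: -0.001
```

Emit:
send_rows(series=[{"x": 0,"y": 0,"z": 0,"twist": 0,"hand": 0},{"x": 0,"y": 0,"z": 0,"twist": 0,"hand": 0},{"x": 0,"y": 0,"z": 0,"twist": 0,"hand": 0},{"x": 0,"y": 0,"z": 0,"twist": 0,"hand": 0},{"x": 0,"y": 0,"z": 0,"twist": 0,"hand": 0}])

```text
time: 2.75
tool_pos: [0.6528, -0.1571, 0.2507]
ee_rot: [0.706, 0.037, -0.036, -0.706]
ft_force: [0.3, 0.5, 0.0]
width: 0.001
```

```bash
python3 -c "
from h import *
go(jw(.103,0),.23,5.8)
c=cam('wrist');cv2.imwrite('pics/w1.png',c['pixels'][:,:,::-1])"
```

```text
2.75 [ 0.6528 -0.1571  0.2507] [[0.995, 0.0, -0.103], [0.103, -0.0, 0.995], [0.0, -1.0, -0.0]] w 0.001 F [0.3 0.5 0. ]
target [ 0.6557 -0.1612  0.23  ] yaw now 5.9 tool-axes cm now: [ 0.25  2.07 -0.43]
twist rad 0.002 after twist cm: [ 0.25  2.07 -0.43]
```

View pics/w1.png

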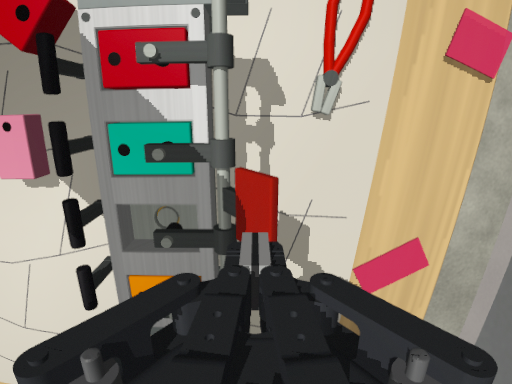

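Emit:
send_rows(series=[{"x": 0.25,"y": 1,"z": -0.4,"twist": 0,"hand": 0},{"x": 0,"y": 1.5,"z": 0,"twist": 0,"hand": 0},{"x": 0,"y": 1.5,"z": 0,"twist": 0,"hand": 0},{"x": 0,"y": 1.5,"z": 0,"twist": 0,"hand": 0},{"x": 0,"y": 0.5,"z": 0,"twist": 0,"hand": 0}])

```text
time: 3.3
tool_pos: [0.6554, -0.1616, 0.1887]
ee_rot: [-0.706, -0.035, 0.037, 0.706]
ft_force: [-1.3, 0.3, 6.9]
width: -0.001
```

Emit:
send_rows(series=[{"x": 0,"y": 0.5,"z": 0,"twist": 0,"hand": 0},{"x": 0,"y": 0.5,"z": 0,"twist": 0,"hand": 0},{"x": 0,"y": 0.5,"z": 0,"twist": 0,"hand": 0},{"x": 0,"y": 0.5,"z": 0,"twist": 0,"hand": 0},{"x": 0,"y": 0.5,"z": 0,"twist": 0,"hand": 0}])

```text
time: 3.8
tool_pos: [0.6566, -0.1619, 0.166]
ee_rot: [0.706, 0.037, -0.035, -0.706]
ft_force: [0.2, 0.1, 8.7]
width: 0.002
```

```bash
python3 -c "
from h import *
go(jw(.103,0),.14,5.8)
c=cam('scene');crop(c,150,150,310,230,5,'s1.png')"
```

```text
3.8 [ 0.6566 -0.1619  0.166 ] [[0.995, 0.002, -0.102], [0.102, -0.001, 0.995], [0.002, -1.0, -0.001]] w 0.002 F [0.2 0.1 8.7]
target [ 0.6557 -0.1612  0.14  ] yaw now 5.85 tool-axes cm now: [-0.08  2.6   0.08]
twist rad 0.001 after twist cm: [-0.08  2.6   0.08]
```

View pics/s1.png

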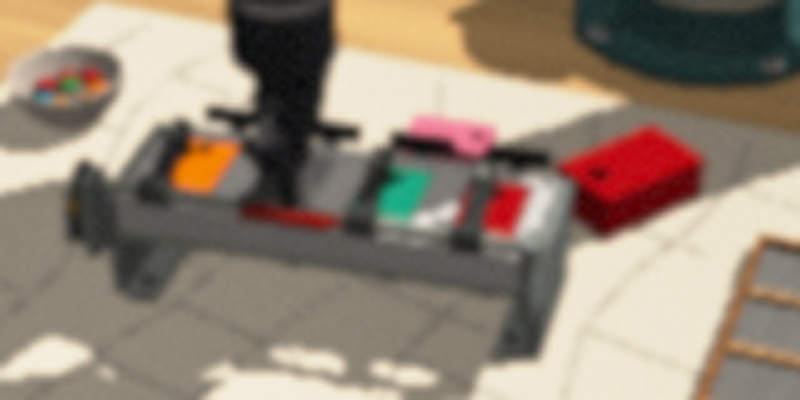

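The paddle (about 290,215 in the crop) is yielding under the fingertips at about 9 N. I'll continue down.

Emit:
send_rows(series=[{"x": 0,"y": 0.5,"z": 0,"twist": 0,"hand": 0},{"x": 0,"y": 0.5,"z": 0,"twist": 0,"hand": 0},{"x": 0,"y": 0.4,"z": 0,"twist": 0,"hand": 0},{"x": 0,"y": 0.3,"z": 0,"twist": 0,"hand": 0},{"x": 0,"y": 0.3,"z": 0,"twist": 0,"hand": 0}])

```text
time: 4.35
tool_pos: [0.6562, -0.1618, 0.1453]
ee_rot: [0.706, 0.036, -0.036, -0.706]
ft_force: [1.3, -0.1, 2.6]
width: 0.003
```

Emit:
send_rows(series=[{"x": 0,"y": 0.2,"z": 0,"twist": 0,"hand": 0},{"x": 0,"y": 0.2,"z": 0,"twist": 0,"hand": 0},{"x": 0,"y": 0.2,"z": 0,"twist": 0,"hand": 0},{"x": 0,"y": 0,"z": 0,"twist": 0,"hand": 0},{"x": 0,"y": 0,"z": 0,"twist": 0,"hand": 0}])

```text
time: 4.85
tool_pos: [0.6557, -0.1616, 0.1392]
ee_rot: [-0.706, -0.036, 0.036, 0.706]
ft_force: [0.3, 0.5, -0.7]
width: -0.006
```

```bash
python3 -c "
from h import *
go(jw(.103,0),.14,5.8)
c=cam('scene');crop(c,150,150,310,230,5,'s2.png')"
```

```text
4.85 [ 0.6557 -0.1616  0.1392] [[0.995, -0.0, -0.102], [0.102, 0.0, 0.995], [-0.0, -1.0, 0.0]] w -0.006 F [ 0.3  0.5 -0.7]
target [ 0.6557 -0.1612  0.14  ] yaw now 5.84 tool-axes cm now: [ 0.   -0.08  0.04]
twist rad 0.001 after twist cm: [ 0.   -0.08  0.04]
```

View pics/s2.png

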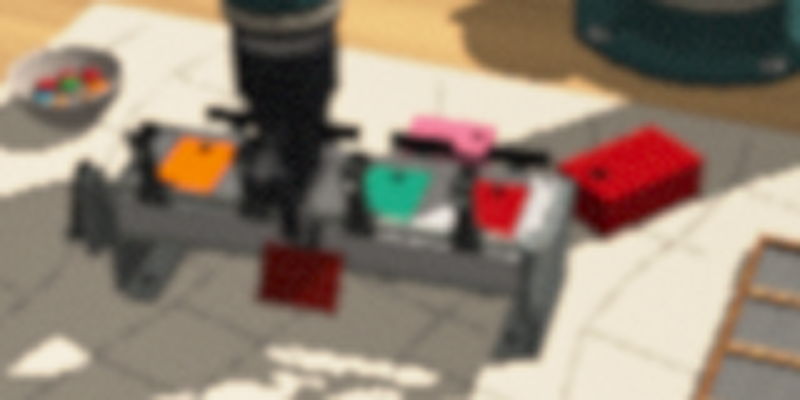

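Emit:
send_rows(series=[{"x": 0,"y": -3,"z": 0,"twist": 0,"hand": 0},{"x": 0,"y": -4,"z": 0,"twist": 0,"hand": 0},{"x": 0,"y": -4,"z": 0,"twist": 0,"hand": 0},{"x": 0,"y": -2,"z": 0,"twist": 0,"hand": 0},{"x": -2,"y": 0,"z": 0,"twist": 0,"hand": 0}])

```text
time: 5.4
tool_pos: [0.6379, -0.164, 0.272]
ee_rot: [0.707, 0.038, -0.035, -0.705]
ft_force: [0.9, -0.9, -0.4]
width: -0.001
```

```bash
python3 -c "
from h import *
go(jw(-.099,.123),.26,5.8)
"
```

```text
5.4 [ 0.6379 -0.164   0.272 ] [[0.995, 0.005, -0.103], [0.103, -0.002, 0.995], [0.005, -1.0, -0.002]] w -0.001 F [ 0.9 -0.9 -0.4]
target [ 0.4423 -0.0592  0.26  ] yaw now 5.88 tool-axes cm now: [-18.39   1.09  12.43]
twist rad 0.001 after twist cm: [-18.4   1.2  12.4]
```

Emit:
send_rows(series=[{"x": -3.6,"y": 0,"z": 2.5,"twist": 0,"hand": 0.4},{"x": -3.6,"y": 0,"z": 2.5,"twist": 0,"hand": 0.4},{"x": -3.6,"y": 0,"z": 2.5,"twist": 0,"hand": 0.4},{"x": -3.6,"y": 0,"z": 2.5,"twist": 0,"hand": 0.4},{"x": -3.6,"y": 0,"z": 2.4,"twist": 0,"hand": 0.4}])

```text
time: 5.9
tool_pos: [0.4425, -0.0579, 0.2693]
ee_rot: [0.706, 0.036, -0.036, -0.706]
ft_force: [-0.1, 0.5, 0.6]
width: 0.402
```

Emit:
send_rows(series=[{"x": 0,"y": 0,"z": 0,"twist": 0,"hand": 0.4},{"x": 0,"y": 2,"z": 0,"twist": 0,"hand": 0.4},{"x": 0,"y": 3,"z": 0,"twist": 0,"hand": 0.4},{"x": 0,"y": 2,"z": 0,"twist": 0,"hand": 0.4},{"x": 0,"y": 0,"z": 0,"twist": 0,"hand": 0.4}])

```text
time: 6.4
tool_pos: [0.4434, -0.0585, 0.1976]
ee_rot: [-0.706, -0.035, 0.037, 0.707]
ft_force: [-0.1, -0.0, 0.0]
width: 0.395
```

```bash
python3 -c "
from h import *
go(jw(-.099,.123),.092,5.8)
c=cam('top');crop(c,235,115,395,245,5,'t2.png')
c=cam('wrist');cv2.imwrite('pics/w2.png',c['pixels'][:,:,::-1])
P=[[*jw(-.099,.123),.093],[*jw(-.107,.151),.093],[*jw(-.091,.151),.093],[*jw(-.107,.095),.093],[*jw(-.091,.095),.093]]
print(w2p(c,P))
"
```

```text
6.4 [ 0.4434 -0.0585  0.1976] [[0.995, -0.003, -0.102], [0.102, 0.001, 0.995], [-0.003, -1.0, 0.001]] w 0.395 F [-0.1 -0.   0. ]
target [ 0.4423 -0.0592  0.092 ] yaw now 5.84 tool-axes cm now: [-0.08 10.56 -0.08]
twist rad 0.001 after twist cm: [-0.11 10.56 -0.07]
[[253.50184201 200.99785563]
 [243.50407464 167.69381054]
 [263.45112949 167.70534582]
 [244.19097504 232.15023355]
 [262.86435478 232.16771606]]
```

View pics/t2.png

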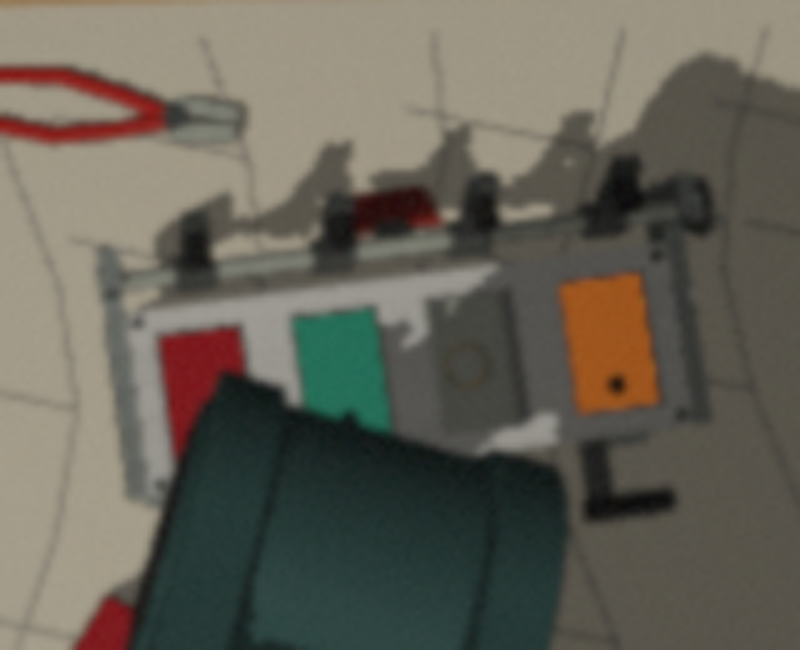

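View pics/w2.png

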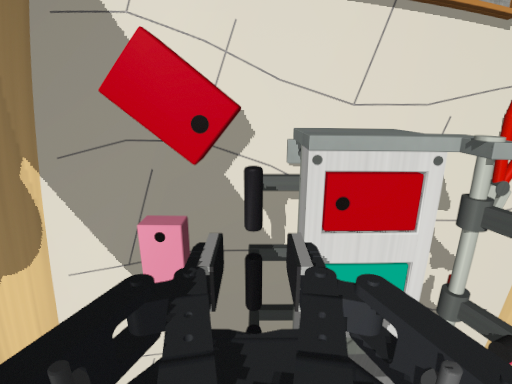

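The clamp arms stand up and back, the paddle is down. Handle 1 in the wrist view at (254,199) agrees with the predicted (253.5,201). I'll lower onto it.

Emit:
send_rows(series=[{"x": 0,"y": 3,"z": 0,"twist": 0,"hand": 0.4},{"x": 0,"y": 3,"z": 0,"twist": 0,"hand": 0.4},{"x": 0,"y": 2.5,"z": 0,"twist": 0,"hand": 0.4},{"x": 0,"y": 1.2,"z": 0,"twist": 0,"hand": 0.4},{"x": 0,"y": 0.8,"z": 0,"twist": 0,"hand": 0.4}])

```text
time: 7.0
tool_pos: [0.4449, -0.0589, 0.0945]
ee_rot: [0.706, 0.036, -0.036, -0.706]
ft_force: [0.0, -0.7, 0.4]
width: 0.402
```

Emit:
send_rows(series=[{"x": 0,"y": 0,"z": 0,"twist": 0,"hand": 0},{"x": 0,"y": 0,"z": 0,"twist": 0,"hand": 0},{"x": 0,"y": 0,"z": 0,"twist": 0,"hand": 0},{"x": 0,"y": 0,"z": 0,"twist": 0,"hand": 0},{"x": 0,"y": 0,"z": 0,"twist": 0,"hand": 0}], grip_force=80)

```text
time: 7.5
tool_pos: [0.4426, -0.059, 0.0949]
ee_rot: [0.707, 0.035, -0.037, -0.706]
ft_force: [-11.9, -4.2, 2.4]
width: 0.155
```

Emit:
send_rows(series=[{"x": -0.15,"y": -0.3,"z": 0,"twist": 0,"hand": 0},{"x": 0,"y": -0.5,"z": 0,"twist": 0,"hand": 0},{"x": 0,"y": -0.5,"z": 0,"twist": 0,"hand": 0},{"x": 0,"y": -0.5,"z": 0,"twist": 0,"hand": 0},{"x": 0,"y": -0.3,"z": 0,"twist": 0,"hand": 0}])

```text
time: 8.0
tool_pos: [0.4425, -0.059, 0.1158]
ee_rot: [0.706, 0.036, -0.036, -0.706]
ft_force: [-3.4, -3.9, -11.9]
width: 0.156
```

Emit:
send_rows(series=[{"x": 0,"y": -0.1,"z": 0,"twist": 0,"hand": 0},{"x": 0,"y": -0.1,"z": 0,"twist": 0,"hand": 0},{"x": 0,"y": 0,"z": 0,"twist": 0,"hand": 0},{"x": 0,"y": 0,"z": 0,"twist": 0,"hand": 0},{"x": 0,"y": 0,"z": 0,"twist": 0,"hand": 0}])

```text
time: 8.5
tool_pos: [0.4424, -0.0589, 0.1172]
ee_rot: [0.706, 0.036, -0.036, -0.706]
ft_force: [-1.4, -5.1, -19.3]
width: 0.151
```

Emit:
send_rows(series=[{"x": 0,"y": 0.1,"z": 0,"twist": 0,"hand": 0.4},{"x": 0,"y": 0,"z": 0,"twist": 0,"hand": 0.4},{"x": 0,"y": 0,"z": 0,"twist": 0,"hand": 0.4},{"x": 0,"y": -3,"z": 0,"twist": 0,"hand": 0.4},{"x": 0,"y": -3,"z": 0,"twist": 0,"hand": 0.4}])

```text
time: 9.0
tool_pos: [0.4427, -0.0586, 0.1773]
ee_rot: [-0.706, -0.036, 0.036, 0.706]
ft_force: [0.8, -1.2, 0.9]
width: 0.401
```

```bash
python3 -c "
from h import *
go(jw(-.099,.041),.17,5.8)
c=cam('wrist');cv2.imwrite('pics/w3.png',c['pixels'][:,:,::-1])
"
```

```text
9.0 [ 0.4427 -0.0586  0.1773] [[0.995, -0.0, -0.102], [0.102, 0.0, 0.995], [-0.0, -1.0, 0.0]] w 0.401 F [ 0.8 -1.2  0.9]
target [ 0.4506 -0.1408  0.17  ] yaw now 5.85 tool-axes cm now: [-0.05  0.73 -8.26]
twist rad 0.001 after twist cm: [-0.04  0.73 -8.25]
```

View pics/w3.png

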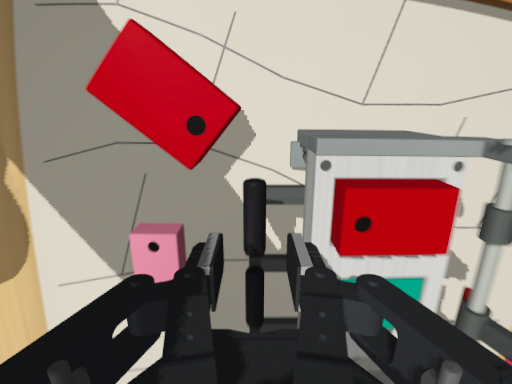

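Emit:
send_rows(series=[{"x": -0.05,"y": 0,"z": -2.7,"twist": 0,"hand": 0.4},{"x": 0,"y": 0,"z": -3.0,"twist": 0,"hand": 0.4},{"x": 0,"y": 0,"z": -2.6,"twist": 0,"hand": 0.4},{"x": 0,"y": 1,"z": 0,"twist": 0,"hand": 0.4},{"x": 0,"y": 2.5,"z": 0,"twist": 0,"hand": 0.4}])

```text
time: 9.55
tool_pos: [0.452, -0.1424, 0.1422]
ee_rot: [0.707, 0.037, -0.034, -0.706]
ft_force: [0.3, 0.4, -1.2]
width: 0.401
```

Emit:
send_rows(series=[{"x": 0,"y": 2.5,"z": 0,"twist": 0,"hand": 0.4},{"x": 0,"y": 1.5,"z": 0,"twist": 0,"hand": 0.4},{"x": 0,"y": 0.8,"z": 0,"twist": 0,"hand": 0.4},{"x": 0,"y": 0,"z": 0,"twist": 0,"hand": 0.4},{"x": 0,"y": 0,"z": 0,"twist": 0,"hand": 0.4}])

```text
time: 10.05
tool_pos: [0.4511, -0.1414, 0.0939]
ee_rot: [0.706, 0.036, -0.036, -0.706]
ft_force: [0.5, -0.6, -0.2]
width: 0.402
```

```bash
python3 -c "
from h import *
go(jw(-.099,.041),.095,5.8)
"
```

```text
10.05 [ 0.4511 -0.1414  0.0939] [[0.995, 0.001, -0.102], [0.102, -0.0, 0.995], [0.001, -1.0, -0.0]] w 0.402 F [ 0.5 -0.6 -0.2]
target [ 0.4506 -0.1408  0.095 ] yaw now 5.86 tool-axes cm now: [-0.04 -0.11  0.06]
twist rad 0.001 after twist cm: [-0.04 -0.11  0.06]
```

Emit:
send_rows(series=[{"x": 0,"y": 0,"z": 0,"twist": 0,"hand": 0},{"x": 0,"y": 0,"z": 0,"twist": 0,"hand": 0},{"x": 0,"y": 0,"z": 0,"twist": 0,"hand": 0},{"x": 0,"y": 0,"z": 0,"twist": 0,"hand": 0},{"x": 0,"y": 0,"z": 0,"twist": 0,"hand": 0}])

```text
time: 10.55
tool_pos: [0.4509, -0.1416, 0.0942]
ee_rot: [0.706, 0.036, -0.036, -0.706]
ft_force: [-3.8, 1.0, 9.0]
width: 0.156
```

Emit:
send_rows(series=[{"x": 0,"y": -0.3,"z": 0,"twist": 0,"hand": 0},{"x": 0,"y": -0.5,"z": 0,"twist": 0,"hand": 0},{"x": 0,"y": -0.5,"z": 0,"twist": 0,"hand": 0},{"x": 0,"y": -0.5,"z": 0,"twist": 0,"hand": 0},{"x": 0,"y": -0.3,"z": 0,"twist": 0,"hand": 0}])

```text
time: 11.05
tool_pos: [0.4508, -0.1416, 0.1147]
ee_rot: [0.706, 0.036, -0.036, -0.706]
ft_force: [2.7, -3.3, -12.4]
width: 0.15
```

Emit:
send_rows(series=[{"x": 0,"y": -0.1,"z": 0,"twist": 0,"hand": 0},{"x": 0,"y": -0.1,"z": 0,"twist": 0,"hand": 0},{"x": 0,"y": 0,"z": 0,"twist": 0,"hand": 0},{"x": 0,"y": 0,"z": 0,"twist": 0,"hand": 0},{"x": 0,"y": 0,"z": 0,"twist": 0,"hand": 0}])

```text
time: 11.55
tool_pos: [0.4508, -0.1416, 0.1164]
ee_rot: [0.706, 0.036, -0.036, -0.706]
ft_force: [2.3, -3.8, -6.7]
width: 0.152
```

Emit:
send_rows(series=[{"x": 0,"y": -0.1,"z": 0,"twist": 0,"hand": 0},{"x": 0,"y": -0.1,"z": 0,"twist": 0,"hand": 0},{"x": 0,"y": 0,"z": 0,"twist": 0,"hand": 0},{"x": 0,"y": 0,"z": 0,"twist": 0,"hand": 0},{"x": 0,"y": 0,"z": 0,"twist": 0,"hand": 0}])

```text
time: 12.05
tool_pos: [0.4508, -0.1415, 0.1169]
ee_rot: [-0.706, -0.036, 0.036, 0.706]
ft_force: [11.0, -8.2, -38.7]
width: 0.152
```

Emit:
send_rows(series=[{"x": 0,"y": 0.1,"z": 0,"twist": 0,"hand": 0.4},{"x": 0,"y": 0,"z": 0,"twist": 0,"hand": 0.4},{"x": 0,"y": 0,"z": 0,"twist": 0,"hand": 0.4},{"x": 0,"y": -3,"z": 0,"twist": 0,"hand": 0.4},{"x": 0,"y": -3,"z": 0,"twist": 0,"hand": 0.4}])

```text
time: 12.55
tool_pos: [0.4502, -0.1411, 0.1782]
ee_rot: [-0.706, -0.036, 0.036, 0.706]
ft_force: [0.9, 0.1, 0.3]
width: 0.403
```

```bash
python3 -c "
from h import *
go(jw(-.099,-.123),.095,5.8)
c=cam('wrist');cv2.imwrite('pics/w4.png',c['pixels'][:,:,::-1])
"
```

```text
12.55 [ 0.4502 -0.1411  0.1782] [[0.995, -0.001, -0.102], [0.102, 0.001, 0.995], [-0.001, -1.0, 0.001]] w 0.403 F [0.9 0.1 0.3]
target [ 0.4672 -0.304   0.095 ] yaw now 5.85 tool-axes cm now: [  0.03   8.3  -16.38]
twist rad 0.001 after twist cm: [  0.04   8.32 -16.38]
```

View pics/w4.png

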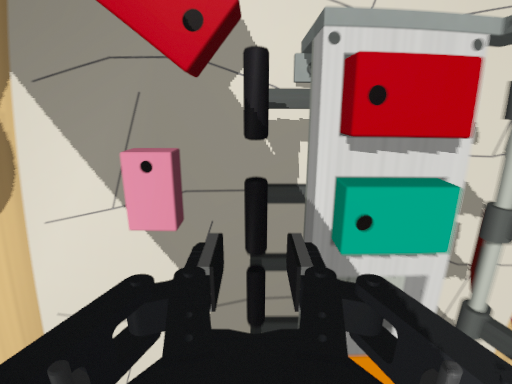

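Ruby and teal both stand proud at (410,95) and (395,215). Now handle 4.

Emit:
send_rows(series=[{"x": 0,"y": 0,"z": -3.5,"twist": 0,"hand": 0.4},{"x": 0,"y": 0,"z": -4.2,"twist": 0,"hand": 0.4},{"x": 0,"y": 0,"z": -4.2,"twist": 0,"hand": 0.4},{"x": 0,"y": 0,"z": -3.0,"twist": 0,"hand": 0.4},{"x": 0,"y": 0,"z": -1.4,"twist": 0,"hand": 0.4}])

```text
time: 13.1
tool_pos: [0.4674, -0.3059, 0.1773]
ee_rot: [0.706, 0.036, -0.035, -0.706]
ft_force: [-0.3, -0.3, 0.1]
width: 0.405
```

Emit:
send_rows(series=[{"x": 0,"y": 2.5,"z": 0,"twist": 0,"hand": 0.4},{"x": 0,"y": 3,"z": 0,"twist": 0,"hand": 0.4},{"x": 0,"y": 2,"z": 0,"twist": 0,"hand": 0.4},{"x": 0,"y": 0.8,"z": 0,"twist": 0,"hand": 0.4},{"x": 0,"y": 0,"z": 0,"twist": 0,"hand": 0.4}])

```text
time: 13.6
tool_pos: [0.4671, -0.3029, 0.0939]
ee_rot: [-0.706, -0.036, 0.036, 0.707]
ft_force: [0.2, -1.1, 1.3]
width: 0.399
```

```bash
python3 -c "
from h import *
go(jw(-.099,-.123),.095,5.8)
"
```

```text
13.6 [ 0.4671 -0.3029  0.0939] [[0.995, -0.001, -0.102], [0.102, 0.001, 0.995], [-0.001, -1.0, 0.001]] w 0.399 F [ 0.2 -1.1  1.3]
target [ 0.4672 -0.304   0.095 ] yaw now 5.87 tool-axes cm now: [-0.   -0.11 -0.11]
twist rad 0.001 after twist cm: [-0.   -0.11 -0.11]
```

Emit:
send_rows(series=[{"x": 0,"y": 0,"z": 0,"twist": 0,"hand": 0},{"x": 0,"y": 0,"z": 0,"twist": 0,"hand": 0},{"x": 0,"y": 0,"z": 0,"twist": 0,"hand": 0},{"x": 0,"y": 0,"z": 0,"twist": 0,"hand": 0},{"x": 0,"y": 0,"z": 0,"twist": 0,"hand": 0}])

```text
time: 14.1
tool_pos: [0.4675, -0.3038, 0.0956]
ee_rot: [0.707, 0.036, -0.036, -0.706]
ft_force: [-3.6, 1.8, 4.9]
width: 0.147
```

Emit:
send_rows(series=[{"x": 0,"y": -0.3,"z": 0,"twist": 0,"hand": 0},{"x": 0,"y": -0.5,"z": 0,"twist": 0,"hand": 0},{"x": 0,"y": -0.5,"z": 0,"twist": 0,"hand": 0},{"x": 0,"y": -0.5,"z": 0,"twist": 0,"hand": 0},{"x": 0,"y": -0.3,"z": 0,"twist": 0,"hand": 0}])

```text
time: 14.6
tool_pos: [0.4675, -0.3037, 0.1158]
ee_rot: [0.706, 0.036, -0.036, -0.706]
ft_force: [2.5, -3.3, -13.3]
width: 0.149
```

Emit:
send_rows(series=[{"x": 0,"y": -0.1,"z": 0,"twist": 0,"hand": 0},{"x": 0,"y": -0.1,"z": 0,"twist": 0,"hand": 0},{"x": 0,"y": -0.1,"z": 0,"twist": 0,"hand": 0},{"x": 0,"y": 0,"z": 0,"twist": 0,"hand": 0},{"x": 0,"y": 0,"z": 0,"twist": 0,"hand": 0}])

```text
time: 15.1
tool_pos: [0.4675, -0.3037, 0.118]
ee_rot: [-0.706, -0.036, 0.036, 0.706]
ft_force: [5.3, -4.5, -16.2]
width: 0.15
```

Emit:
send_rows(series=[{"x": 0,"y": 0.1,"z": 0,"twist": 0,"hand": 0.4},{"x": 0,"y": 0,"z": 0,"twist": 0,"hand": 0.4},{"x": 0,"y": 0,"z": 0,"twist": 0,"hand": 0.4},{"x": 0,"y": -3,"z": 0,"twist": 0,"hand": 0.4},{"x": 0,"y": -3,"z": 0,"twist": 0,"hand": 0.4}])

```text
time: 15.6
tool_pos: [0.4669, -0.3032, 0.178]
ee_rot: [-0.706, -0.036, 0.036, 0.707]
ft_force: [0.4, -1.2, 0.8]
width: 0.404
```

```bash
python3 -c "
from h import *
go(jw(-.01,-.123),.19,95.8)
c=cam('wrist');cv2.imwrite('pics/w5.png',c['pixels'][:,:,::-1])
"
```

```text
15.6 [ 0.4669 -0.3032  0.178 ] [[0.995, -0.001, -0.102], [0.102, 0.001, 0.995], [-0.001, -1.0, 0.001]] w 0.404 F [ 0.4 -1.2  0.8]
target [ 0.5557 -0.295   0.19  ] yaw now 5.85 tool-axes cm now: [ 8.91 -1.21 -0.08]
twist rad -1.57 after twist cm: [-0.08 -1.2  -8.92]
```

View pics/w5.png

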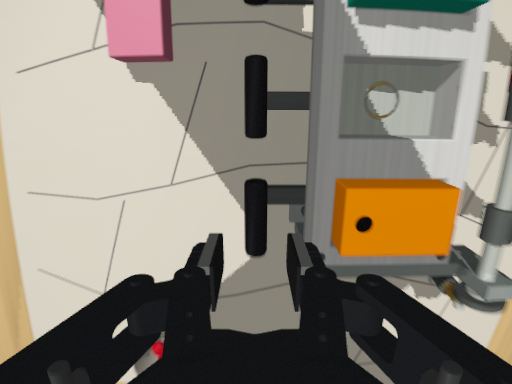

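Emit:
send_rows(series=[{"x": 0,"y": -2,"z": 0,"twist": 0,"hand": 0.68},{"x": 0,"y": -1.5,"z": 0,"twist": -0.15,"hand": 0.68},{"x": 0,"y": 0,"z": 0,"twist": -0.15,"hand": 0.68},{"x": 0,"y": 0,"z": 0,"twist": -0.15,"hand": 0.68},{"x": 0,"y": 0,"z": 0,"twist": -0.15,"hand": 0.68}])

```text
time: 16.15
tool_pos: [0.4674, -0.3036, 0.2127]
ee_rot: [0.663, 0.245, -0.245, -0.663]
ft_force: [-0.2, -0.1, 0.2]
width: 0.677
```

Emit:
send_rows(series=[{"x": 0,"y": 0,"z": 0,"twist": -0.15,"hand": 0.68},{"x": 0,"y": 0,"z": 0,"twist": -0.15,"hand": 0.68},{"x": 0,"y": 0,"z": 0,"twist": -0.15,"hand": 0.68},{"x": 0,"y": 0,"z": 0,"twist": -0.15,"hand": 0.68},{"x": 0,"y": 0,"z": 0,"twist": -0.15,"hand": 0.68}])

```text
time: 16.65
tool_pos: [0.4674, -0.3036, 0.2126]
ee_rot: [0.528, 0.471, -0.471, -0.527]
ft_force: [0.3, -0.2, -0.7]
width: 0.681
```

Emit:
send_rows(series=[{"x": 0,"y": 0,"z": -2,"twist": -0.15,"hand": 0.68},{"x": 0,"y": 0,"z": -4,"twist": -0.07,"hand": 0.68},{"x": 0,"y": 0,"z": -3,"twist": 0,"hand": 0.68},{"x": 0,"y": 0,"z": -0.5,"twist": 0,"hand": 0.68},{"x": 0,"y": 0,"z": 0,"twist": 0,"hand": 0.68}])

```text
time: 17.15
tool_pos: [0.5624, -0.3009, 0.212]
ee_rot: [-0.474, -0.525, 0.525, 0.474]
ft_force: [-0.7, -0.1, -0.1]
width: 0.681
```

```bash
python3 -c "
from h import *
go(jw(0,-.123),.122,95.8)
c=cam('wrist');cv2.imwrite('pics/w6.png',c['pixels'][:,:,::-1])
"
```

```text
17.15 [ 0.5624 -0.3009  0.212 ] [[-0.102, -0.0, -0.995], [0.995, 0.0, -0.102], [0.0, -1.0, 0.0]] w 0.681 F [-0.7 -0.1 -0.1]
target [ 0.5657 -0.294   0.122 ] yaw now 95.85 tool-axes cm now: [ 0.65  9.   -0.39]
twist rad 0.001 after twist cm: [ 0.66  9.   -0.39]
```

View pics/w6.png

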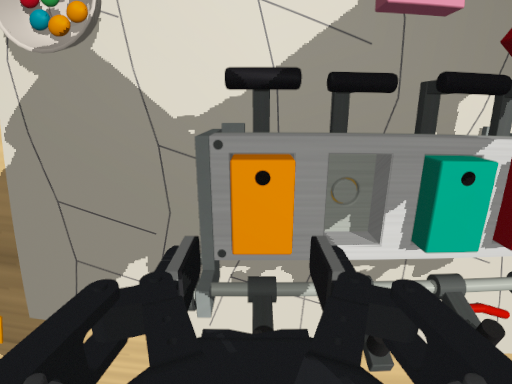

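Emit:
send_rows(series=[{"x": 0.6,"y": 0,"z": -0.4,"twist": 0,"hand": 0.68},{"x": 0,"y": 2,"z": 0,"twist": 0,"hand": 0.68},{"x": 0,"y": 2.5,"z": 0,"twist": 0,"hand": 0.68},{"x": 0,"y": 1.5,"z": 0,"twist": 0,"hand": 0.68},{"x": 0,"y": 0,"z": 0,"twist": 0,"hand": 0.68}])

```text
time: 17.7
tool_pos: [0.5639, -0.2941, 0.1509]
ee_rot: [-0.473, -0.524, 0.525, 0.475]
ft_force: [0.0, 0.2, 0.1]
width: 0.68
```

```bash
python3 -c "
from h import *
go(jw(0,-.123),.122,95.8)
c=cam('wrist');cv2.imwrite('pics/w7.png',c['pixels'][:,:,::-1])
"
```

```text
17.7 [ 0.5639 -0.2941  0.1509] [[-0.1, -0.002, -0.995], [0.995, 0.002, -0.1], [0.002, -1.0, 0.002]] w 0.68 F [0.  0.2 0.1]
target [ 0.5657 -0.294   0.122 ] yaw now 95.76 tool-axes cm now: [-0.01  2.89 -0.18]
twist rad -0.001 after twist cm: [-0.01  2.89 -0.17]
```

View pics/w7.png

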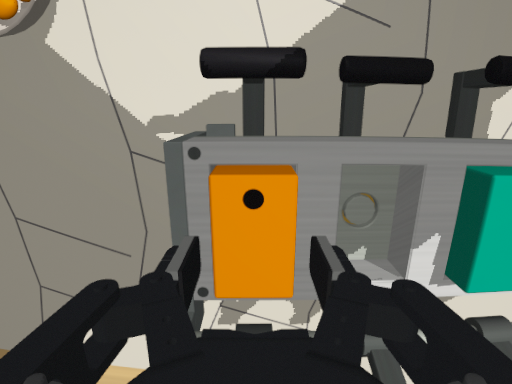

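Emit:
send_rows(series=[{"x": 0,"y": 1,"z": -0.1,"twist": 0,"hand": 0.68},{"x": 0,"y": 1,"z": 0,"twist": 0,"hand": 0.68},{"x": 0,"y": 0.6,"z": 0,"twist": 0,"hand": 0.68},{"x": 0,"y": 0.3,"z": 0,"twist": 0,"hand": 0.68},{"x": 0,"y": 0,"z": 0,"twist": 0,"hand": 0.68}])

```text
time: 18.25
tool_pos: [0.5662, -0.2946, 0.1229]
ee_rot: [-0.474, -0.525, 0.525, 0.474]
ft_force: [0.9, -0.8, -0.4]
width: 0.681
```

Emit:
send_rows(series=[{"x": 0,"y": 0,"z": 0,"twist": 0,"hand": 0},{"x": 0,"y": 0,"z": 0,"twist": 0,"hand": 0},{"x": 0,"y": 0,"z": 0,"twist": 0,"hand": 0},{"x": 0,"y": 0,"z": 0,"twist": 0,"hand": 0},{"x": 0,"y": 0,"z": 0,"twist": 0,"hand": 0}], grip_force=80)

```text
time: 18.75
tool_pos: [0.5664, -0.2947, 0.1234]
ee_rot: [0.474, 0.525, -0.525, -0.474]
ft_force: [0.5, 0.9, 0.5]
width: 0.562
```

Emit:
send_rows(series=[{"x": 0,"y": -0.5,"z": 0,"twist": 0,"hand": 0},{"x": 0,"y": -0.8,"z": 0,"twist": 0,"hand": 0},{"x": 0,"y": -1.0,"z": 0,"twist": 0,"hand": 0},{"x": 0,"y": -1.5,"z": 0,"twist": 0,"hand": 0},{"x": 0,"y": -2,"z": 0,"twist": 0,"hand": 0}])

```text
time: 19.25
tool_pos: [0.5661, -0.2946, 0.1821]
ee_rot: [-0.474, -0.525, 0.525, 0.474]
ft_force: [0.3, -0.1, -3.1]
width: 0.558
```

Emit:
send_rows(series=[{"x": 0,"y": -2.5,"z": 0,"twist": 0,"hand": 0},{"x": 0,"y": -2.5,"z": 0,"twist": 0,"hand": 0},{"x": 0,"y": -2,"z": 1,"twist": 0,"hand": 0},{"x": 0,"y": 0,"z": 2,"twist": 0,"hand": 0},{"x": 0,"y": 0,"z": 2,"twist": 0,"hand": 0}])

```text
time: 19.75
tool_pos: [0.5164, -0.2999, 0.2526]
ee_rot: [0.475, 0.525, -0.525, -0.473]
ft_force: [-0.1, 0.3, -3.1]
width: 0.557
```

```bash
python3 -c "
from h import *
go((.652,.2),.25,180)
c=cam('wrist');cv2.imwrite('pics/w8.png',c['pixels'][:,:,::-1])
c=cam('top');crop(c,165,130,390,270,3.5,'t3.png')
"
```

```text
19.75 [ 0.5164 -0.2999  0.2526] [[-0.101, 0.001, -0.995], [0.995, -0.001, -0.101], [-0.001, -1.0, -0.001]] w 0.557 F [-0.1  0.3 -3.1]
target [0.652 0.2   0.25 ] yaw now 95.82 tool-axes cm now: [ 48.36   0.22 -18.56]
twist rad -1.469 after twist cm: [-13.56   0.26 -49.99]
```

View pics/w8.png

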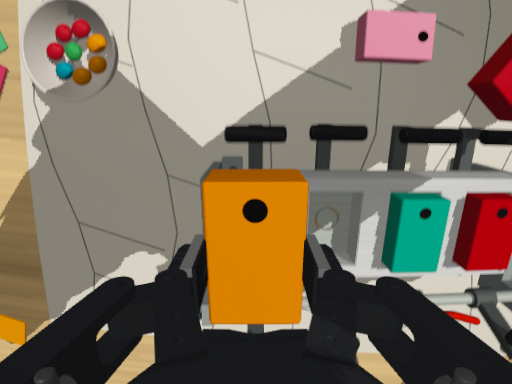

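View pics/t3.png

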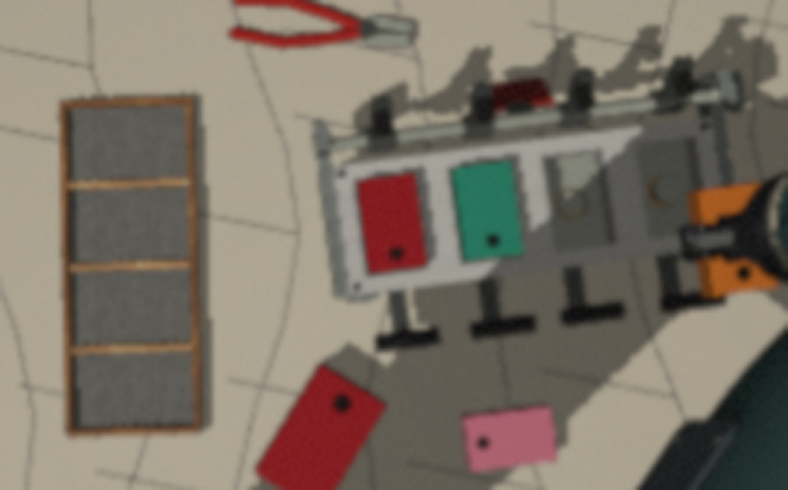

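```bash
python3 - <<'E'
from h import *
c=cam("top"); crop(c,165,145,240,270,4.8,"t4.png")
E
```

```text
(no output)
```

View pics/t4.png

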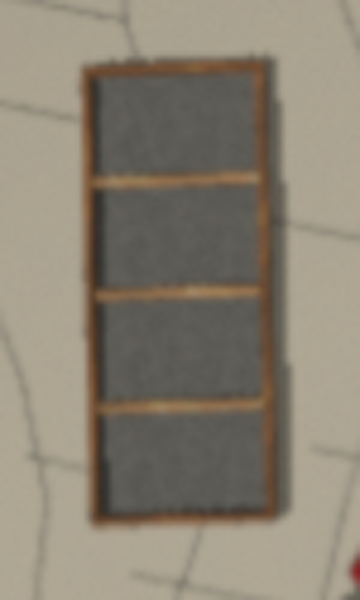

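```bash
cat >> h.py <<'E'
def tray(c,corners,x0,y0,f,div=None):
    uv=np.array(corners)/f-.5+[x0,y0]; w=p2w(c,uv,.018)
    th,t,r=fit2([(.155,.062),(.155,-.062),(-.155,-.062),(-.155,.062)],w); print("tray deg",np.degrees(th),t,r.tolist())
    if div:
        wd=p2w(c,np.array(div)/f-.5+[x0,y0],.016); print("div mids",np.round((wd[::2]+wd[1::2])/2,4)[:,:2].tolist())
    for k in (.114,.038,-.038,-.114): print("comp",k,np.round(t+[np.cos(th)*k,np.sin(th)*k],4))
    return th,t
E
python3 - <<'E'
from h import *
c=cam("top")
tray(c,[(83,67),(270,60),(276,517),(91,524)],165,145,4.8,[(92,184),(260,178),(95,296),(262,290),(98,408),(263,403)])
E
```

```text
tray deg -0.18700813447123538 [0.51647539 0.18555319] [[-2.4, 1.1], [-1.2, -1.7], [2.6, 0.6], [0.9, -0.0]]
div mids [[0.5901, 0.1868], [0.5147, 0.1866], [0.4395, 0.1869]]
comp 0.114 [0.6305 0.1852]
comp 0.038 [0.5545 0.1854]
comp -0.038 [0.4785 0.1857]
comp -0.114 [0.4025 0.1859]
```

Emit:
send_rows(series=[{"x": 3,"y": 0,"z": -1,"twist": 0,"hand": 0},{"x": 4.4,"y": 0,"z": -1.5,"twist": 0,"hand": 0},{"x": 4.4,"y": 0,"z": -1.5,"twist": 0,"hand": 0},{"x": 4.4,"y": 0,"z": -1.5,"twist": 0,"hand": 0},{"x": 4.4,"y": 0,"z": -1.5,"twist": 0,"hand": 0}])

```text
time: 20.45
tool_pos: [0.5662, -0.0857, 0.2516]
ee_rot: [0.474, 0.525, -0.525, -0.474]
ft_force: [1.1, -0.2, -2.9]
width: 0.561
```

Emit:
send_rows(series=[{"x": 4.4,"y": 0,"z": -1.5,"twist": 0,"hand": 0},{"x": 4.4,"y": 0,"z": -1.5,"twist": 0,"hand": 0},{"x": 4.4,"y": 0,"z": -1.5,"twist": 0,"hand": 0},{"x": 4.4,"y": 0,"z": -1.5,"twist": 0,"hand": 0},{"x": 4.4,"y": 0,"z": -1.5,"twist": 0,"hand": 0}])

```text
time: 20.95
tool_pos: [0.6184, 0.1413, 0.2515]
ee_rot: [0.474, 0.525, -0.525, -0.474]
ft_force: [0.6, -1.4, -2.8]
width: 0.558
```

Emit:
send_rows(series=[{"x": 4.4,"y": 0,"z": -1.5,"twist": 0,"hand": 0},{"x": 0,"y": 0,"z": 0,"twist": -0.14,"hand": 0},{"x": 0,"y": 0,"z": 0,"twist": -0.14,"hand": 0},{"x": 0,"y": 0,"z": 0,"twist": -0.14,"hand": 0},{"x": 0,"y": 0,"z": 0,"twist": -0.14,"hand": 0}])

```text
time: 21.45
tool_pos: [0.6287, 0.1848, 0.2512]
ee_rot: [0.308, 0.636, -0.636, -0.309]
ft_force: [-1.1, -0.4, -3.1]
width: 0.56
```

Emit:
send_rows(series=[{"x": 0,"y": 0,"z": 0,"twist": -0.14,"hand": 0},{"x": 0,"y": 0,"z": 0,"twist": -0.14,"hand": 0},{"x": 0,"y": 0,"z": 0,"twist": -0.14,"hand": 0},{"x": 0,"y": 0,"z": 0,"twist": -0.14,"hand": 0},{"x": 0,"y": 0,"z": 0,"twist": -0.14,"hand": 0}])

```text
time: 21.95
tool_pos: [0.6287, 0.1846, 0.2513]
ee_rot: [0.072, 0.703, -0.703, -0.072]
ft_force: [-1.0, -0.9, -3.5]
width: 0.56
```

```bash
python3 -c "
from h import *
go((.629,.186),.12,180)
c=cam('wrist');cv2.imwrite('pics/w9.png',c['pixels'][:,:,::-1])
"
```

```text
21.95 [0.6287 0.1846 0.2513] [[-0.979, 0.0, -0.202], [0.202, 0.0, -0.979], [-0.0, -1.0, -0.0]] w 0.56 F [-1.  -0.9 -3.5]
target [0.629 0.186 0.12 ] yaw now 168.35 tool-axes cm now: [ 0.   13.13 -0.14]
twist rad -0.203 after twist cm: [-0.03 13.13 -0.14]
```

View pics/w9.png

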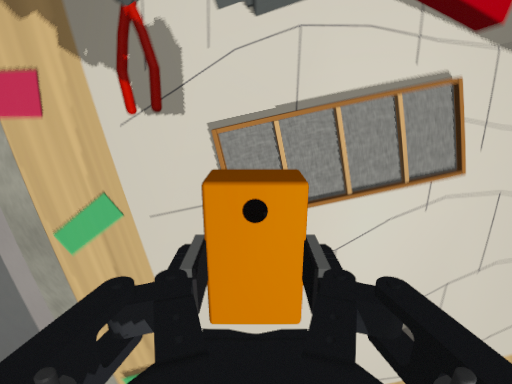

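Emit:
send_rows(series=[{"x": 0,"y": 0,"z": 0,"twist": -0.1,"hand": 0},{"x": 0,"y": 0,"z": 0,"twist": -0.1,"hand": 0},{"x": 0,"y": 3,"z": -0.1,"twist": 0,"hand": 0},{"x": 0,"y": 4,"z": 0,"twist": 0,"hand": 0},{"x": 0,"y": 3,"z": 0,"twist": 0,"hand": 0}])

```text
time: 22.5
tool_pos: [0.6282, 0.1854, 0.1493]
ee_rot: [-0.004, -0.707, 0.707, 0.005]
ft_force: [0.2, -0.0, -2.9]
width: 0.562
```

Emit:
send_rows(series=[{"x": 0,"y": 2,"z": 0,"twist": 0,"hand": 0},{"x": 0,"y": 1,"z": 0,"twist": 0,"hand": 0},{"x": 0,"y": 0,"z": 0,"twist": 0,"hand": 0},{"x": 0,"y": 0,"z": 0,"twist": 0,"hand": 0},{"x": 0,"y": 0,"z": 0,"twist": 0,"hand": 0}])

```text
time: 23.0
tool_pos: [0.6291, 0.1852, 0.1226]
ee_rot: [0.004, 0.707, -0.707, -0.003]
ft_force: [-0.5, -0.1, -2.7]
width: 0.559
```

```bash
python3 -c "
from h import *
go((.629,.186),.043,180)
c=cam('wrist');cv2.imwrite('pics/w10.png',c['pixels'][:,:,::-1])
print(w2p(c,[[.629+.035,.186-.056,.008],[.629-.035,.186-.056,.008],[.5155+.155,.186-.062,.018],[.5155-.155,.186-.062,.018]]))
"
```

```text
23.0 [0.6291 0.1852 0.1226] [[-1.0, 0.002, -0.01], [0.01, 0.0, -1.0], [-0.002, -1.0, -0.0]] w 0.559 F [-0.5 -0.1 -2.7]
target [0.629 0.186 0.043] yaw now 179.42 tool-axes cm now: [ 0.03  7.96 -0.08]
twist rad -0.01 after twist cm: [ 0.01  7.96 -0.08]
[[210.16084941 131.20102932]
 [297.00002369 130.28803289]
 [199.42011775 124.36777906]
 [569.50653045 127.64622376]]
```

View pics/w10.png

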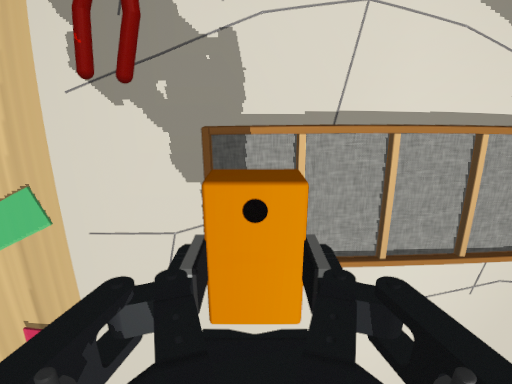

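Emit:
send_rows(series=[{"x": 0.1,"y": 2.5,"z": -0.1,"twist": 0,"hand": 0},{"x": 0,"y": 2.5,"z": 0,"twist": 0,"hand": 0},{"x": 0,"y": 1.2,"z": 0,"twist": 0,"hand": 0},{"x": 0,"y": 0.7,"z": 0,"twist": 0,"hand": 0},{"x": 0,"y": 0.5,"z": 0,"twist": 0,"hand": 0}])

```text
time: 23.55
tool_pos: [0.6278, 0.1861, 0.0476]
ee_rot: [0.004, 0.707, -0.707, -0.003]
ft_force: [0.2, 0.4, -2.7]
width: 0.56
```

Emit:
send_rows(series=[{"x": 0,"y": 0.2,"z": 0,"twist": 0,"hand": 0},{"x": 0,"y": 0.1,"z": 0,"twist": 0,"hand": 0},{"x": 0,"y": 0.1,"z": 0,"twist": 0,"hand": 0},{"x": 0,"y": 0,"z": 0,"twist": 0,"hand": 0},{"x": 0,"y": 0,"z": 0,"twist": 0,"hand": 0}])

```text
time: 24.05
tool_pos: [0.6277, 0.186, 0.0449]
ee_rot: [0.004, 0.707, -0.707, -0.003]
ft_force: [-4.7, 0.1, 10.9]
width: 0.559
```

```bash
python3 -c "
from h import *
go((.628,.187),.043,180)
c=cam('wrist');cv2.imwrite('pics/w11.png',c['pixels'][:,:,::-1])
"
```

```text
24.05 [0.6277 0.186  0.0449] [[-1.0, 0.002, -0.01], [0.01, 0.0, -1.0], [-0.002, -1.0, -0.0]] w 0.559 F [-4.7  0.1 10.9]
target [0.628 0.187 0.043] yaw now 179.45 tool-axes cm now: [-0.02  0.19 -0.1 ]
twist rad -0.01 after twist cm: [-0.03  0.19 -0.1 ]
```

View pics/w11.png

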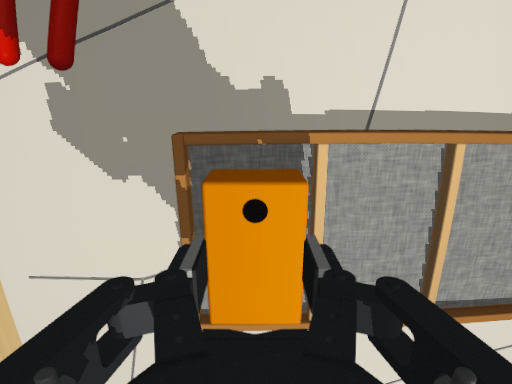

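The amber blank is inside the far compartment with both rims clear, and there is floor contact (11 N). Releasing.

Emit:
send_rows(series=[{"x": 0,"y": 0,"z": 0,"twist": 0,"hand": 0.68},{"x": 0,"y": 0,"z": 0,"twist": 0,"hand": 0.68},{"x": 0,"y": 0,"z": 0,"twist": 0,"hand": 0.68},{"x": 0,"y": -1.5,"z": 0,"twist": 0,"hand": 0.68},{"x": 0,"y": -3,"z": 0,"twist": 0,"hand": 0.68}])

```text
time: 24.6
tool_pos: [0.6262, 0.1858, 0.087]
ee_rot: [-0.002, -0.707, 0.707, 0.005]
ft_force: [-0.3, -0.3, -0.2]
width: 0.68
```

Emit:
send_rows(series=[{"x": 0,"y": -4,"z": 0,"twist": 0,"hand": 0.68},{"x": 0,"y": -4,"z": 0,"twist": 0,"hand": 0.68},{"x": 0,"y": -4,"z": 0,"twist": 0,"hand": 0.68},{"x": 0,"y": -3,"z": 0,"twist": 0.15,"hand": 0.68},{"x": 0,"y": 0,"z": 0,"twist": 0.15,"hand": 0.68}])

```text
time: 25.1
tool_pos: [0.6287, 0.1863, 0.2428]
ee_rot: [0.113, 0.699, -0.698, -0.109]
ft_force: [-0.0, 0.4, -0.6]
width: 0.679
```

```bash
python3 -c "
from h import *
go(jw(0,.041),.24,95.8)
c=cam('wrist');cv2.imwrite('pics/w12.png',c['pixels'][:,:,::-1])
"
```

```text
25.1 [0.6287 0.1863 0.2428] [[-0.951, 0.006, -0.31], [0.31, 0.001, -0.951], [-0.006, -1.0, -0.003]] w 0.679 F [-0.   0.4 -0.6]
target [ 0.5491 -0.1308  0.24  ] yaw now 161.93 tool-axes cm now: [-2.26  0.2  32.61]
twist rad 1.154 after twist cm: [-30.74   0.28  11.13]
```

View pics/w12.png

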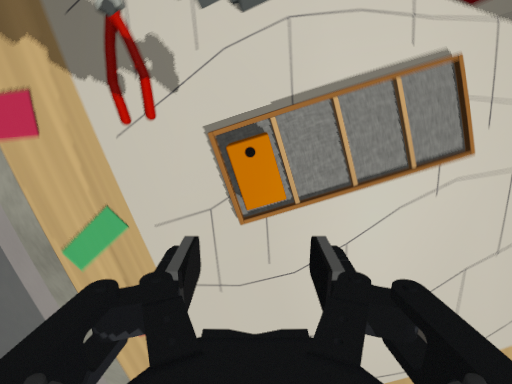

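Emit:
send_rows(series=[{"x": 0,"y": 0,"z": 0,"twist": 0.145,"hand": 0.68},{"x": 0,"y": 0,"z": 0,"twist": 0.145,"hand": 0.68},{"x": 0,"y": 0,"z": 0,"twist": 0.145,"hand": 0.68},{"x": 0,"y": 0,"z": 0,"twist": 0.145,"hand": 0.68},{"x": 0,"y": 0,"z": 0,"twist": 0.145,"hand": 0.68}])

```text
time: 25.65
tool_pos: [0.6272, 0.186, 0.2376]
ee_rot: [-0.35, -0.614, 0.614, 0.351]
ft_force: [-0.2, 0.5, 0.8]
width: 0.681
```

Emit:
send_rows(series=[{"x": 0,"y": 0,"z": 0,"twist": 0.145,"hand": 0.68},{"x": 0,"y": 0,"z": 0,"twist": 0.145,"hand": 0.68},{"x": 0,"y": 0,"z": 0,"twist": 0.145,"hand": 0.68},{"x": -4.2,"y": 0,"z": 1.5,"twist": 0,"hand": 0.68},{"x": -4.2,"y": 0,"z": 1.5,"twist": 0,"hand": 0.68}])

```text
time: 26.15
tool_pos: [0.6055, 0.0991, 0.2373]
ee_rot: [-0.472, -0.526, 0.526, 0.473]
ft_force: [0.5, -0.2, 0.4]
width: 0.681
```

Emit:
send_rows(series=[{"x": -4.4,"y": 0,"z": 1.6,"twist": 0,"hand": 0.68},{"x": -4.4,"y": 0,"z": 1.6,"twist": 0,"hand": 0.68},{"x": -4.4,"y": 0,"z": 1.6,"twist": 0,"hand": 0.68},{"x": -4.4,"y": 0,"z": 1.6,"twist": 0,"hand": 0.68},{"x": -3.5,"y": 0,"z": 1.5,"twist": 0,"hand": 0.68}])

```text
time: 26.65
tool_pos: [0.5477, -0.1207, 0.2378]
ee_rot: [-0.473, -0.525, 0.525, 0.474]
ft_force: [0.2, 0.3, 0.5]
width: 0.679
```

```bash
python3 -c "
from h import *
go(jw(0,.041),.15,95.8)
"
```

```text
26.65 [ 0.5477 -0.1207  0.2378] [[-0.104, -0.001, -0.995], [0.995, 0.0, -0.104], [0.0, -1.0, 0.001]] w 0.679 F [0.2 0.3 0.5]
target [ 0.5491 -0.1308  0.15  ] yaw now 95.94 tool-axes cm now: [-1.03  8.78 -0.04]
twist rad 0.003 after twist cm: [-1.02  8.78 -0.03]
```

Emit:
send_rows(series=[{"x": -0.8,"y": 0,"z": 0,"twist": 0,"hand": 0.68},{"x": 0,"y": 3,"z": 0,"twist": 0,"hand": 0.68},{"x": 0,"y": 3,"z": 0,"twist": 0,"hand": 0.68},{"x": 0,"y": 2.5,"z": 0,"twist": 0,"hand": 0.68},{"x": 0,"y": 0,"z": 0,"twist": 0,"hand": 0.68}])

```text
time: 27.15
tool_pos: [0.548, -0.1255, 0.1503]
ee_rot: [-0.472, -0.525, 0.526, 0.475]
ft_force: [-0.6, -0.2, 0.7]
width: 0.679
```

```bash
python3 -c "
from h import *
go(jw(0,.041),.122,95.8)
c=cam('wrist');cv2.imwrite('pics/w13.png',c['pixels'][:,:,::-1])
"
```

```text
27.15 [ 0.548  -0.1255  0.1503] [[-0.104, -0.005, -0.995], [0.995, 0.002, -0.104], [0.003, -1.0, 0.005]] w 0.679 F [-0.6 -0.2  0.7]
target [ 0.5491 -0.1308  0.122 ] yaw now 95.94 tool-axes cm now: [-0.55  2.83 -0.07]
twist rad 0.002 after twist cm: [-0.54  2.83 -0.06]
```

View pics/w13.png

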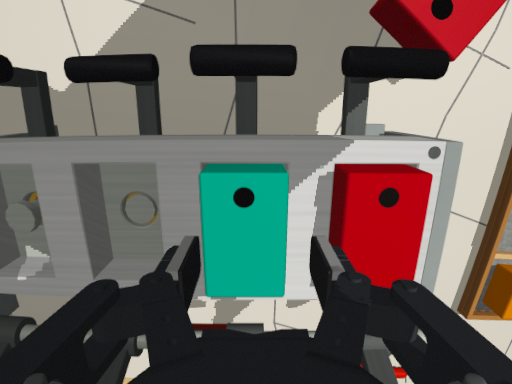

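Emit:
send_rows(series=[{"x": -0.5,"y": 0,"z": -0.05,"twist": 0,"hand": 0.68},{"x": 0,"y": 0.8,"z": 0,"twist": 0,"hand": 0.68},{"x": 0,"y": 1,"z": 0,"twist": 0,"hand": 0.68},{"x": 0,"y": 0.7,"z": 0,"twist": 0,"hand": 0.68},{"x": 0,"y": 0.3,"z": 0,"twist": 0,"hand": 0.68}])

```text
time: 27.7
tool_pos: [0.5501, -0.1312, 0.1243]
ee_rot: [-0.474, -0.525, 0.525, 0.474]
ft_force: [-0.2, 0.2, -0.4]
width: 0.683
```

Emit:
send_rows(series=[{"x": 0,"y": 0,"z": 0,"twist": 0,"hand": 0.68},{"x": 0,"y": 0,"z": 0,"twist": 0,"hand": 0},{"x": 0,"y": 0,"z": 0,"twist": 0,"hand": 0},{"x": 0,"y": 0,"z": 0,"twist": 0,"hand": 0},{"x": 0,"y": 0,"z": 0,"twist": 0,"hand": 0}])

```text
time: 28.2
tool_pos: [0.5506, -0.1314, 0.1254]
ee_rot: [0.474, 0.525, -0.525, -0.474]
ft_force: [-0.1, 0.1, -1.3]
width: 0.558
```

Emit:
send_rows(series=[{"x": 0,"y": -0.5,"z": 0,"twist": 0,"hand": 0},{"x": 0,"y": -0.8,"z": 0,"twist": 0,"hand": 0},{"x": 0,"y": -1.0,"z": 0,"twist": 0,"hand": 0},{"x": 0,"y": -1.5,"z": 0,"twist": 0,"hand": 0},{"x": 0,"y": -2,"z": 0,"twist": 0,"hand": 0}])

```text
time: 28.7
tool_pos: [0.5503, -0.1313, 0.1842]
ee_rot: [-0.474, -0.525, 0.525, 0.474]
ft_force: [0.2, 0.0, -2.8]
width: 0.56
```

Emit:
send_rows(series=[{"x": 0,"y": -2.5,"z": 0,"twist": 0,"hand": 0},{"x": 0,"y": -2.5,"z": 0,"twist": 0,"hand": 0},{"x": 0,"y": -2,"z": 0,"twist": 0,"hand": 0},{"x": 0,"y": 0,"z": 0,"twist": 0,"hand": 0},{"x": 0,"y": 0,"z": 0,"twist": 0,"hand": 0}])

```text
time: 29.2
tool_pos: [0.5505, -0.1314, 0.2532]
ee_rot: [0.474, 0.525, -0.525, -0.474]
ft_force: [0.1, 0.2, -4.3]
width: 0.558
```

```bash
python3 -c "
from h import *
go((.552,.187),.25,180)
c=cam('wrist');cv2.imwrite('pics/w14.png',c['pixels'][:,:,::-1])
c=cam('top');crop(c,165,145,325,270,5,'t5.png')
"
```

```text
29.2 [ 0.5505 -0.1314  0.2532] [[-0.101, 0.0, -0.995], [0.995, -0.0, -0.101], [-0.0, -1.0, -0.0]] w 0.558 F [ 0.1  0.2 -4.3]
target [0.552 0.187 0.25 ] yaw now 95.8 tool-axes cm now: [31.66  0.31 -3.36]
twist rad -1.47 after twist cm: [ -0.15   0.32 -31.84]
```

View pics/w14.png

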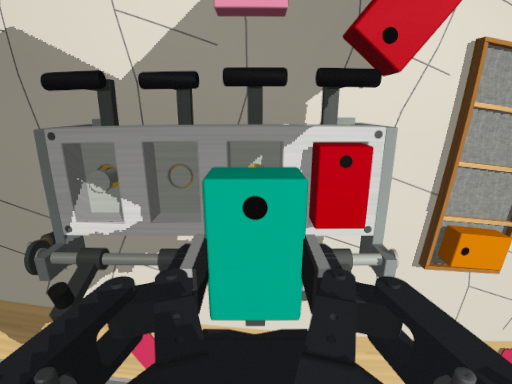

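View pics/t5.png

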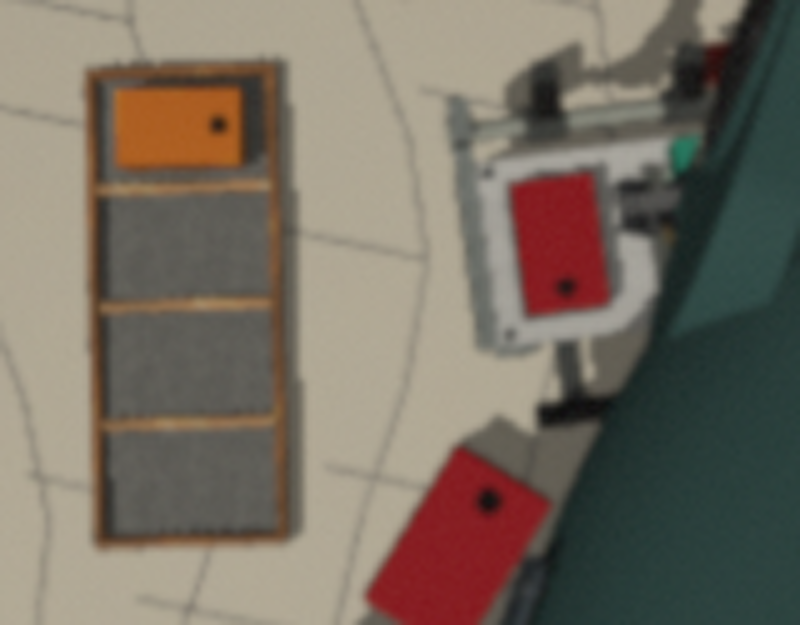

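Emit:
send_rows(series=[{"x": 4.5,"y": 0,"z": -0.5,"twist": 0,"hand": 0},{"x": 4.5,"y": 0,"z": -0.5,"twist": 0,"hand": 0},{"x": 4.5,"y": 0,"z": -0.5,"twist": 0,"hand": 0},{"x": 4.5,"y": 0,"z": -0.5,"twist": 0,"hand": 0},{"x": 4.5,"y": 0,"z": -0.5,"twist": 0,"hand": 0}])

```text
time: 29.8
tool_pos: [0.552, 0.0967, 0.2523]
ee_rot: [-0.474, -0.524, 0.525, 0.474]
ft_force: [1.1, -0.1, -3.6]
width: 0.558
```

Emit:
send_rows(series=[{"x": 4.5,"y": 0,"z": -0.4,"twist": 0,"hand": 0},{"x": 4.6,"y": 0,"z": -0.4,"twist": 0,"hand": 0},{"x": 0,"y": 0,"z": 0,"twist": -0.147,"hand": 0},{"x": 0,"y": 0,"z": 0,"twist": -0.147,"hand": 0},{"x": 0,"y": 0,"z": 0,"twist": -0.147,"hand": 0}])

```text
time: 30.3
tool_pos: [0.5509, 0.1868, 0.252]
ee_rot: [-0.345, -0.616, 0.617, 0.346]
ft_force: [0.5, -0.7, -3.8]
width: 0.563
```

Emit:
send_rows(series=[{"x": 0,"y": 0,"z": 0,"twist": -0.147,"hand": 0},{"x": 0,"y": 0,"z": 0,"twist": -0.147,"hand": 0},{"x": 0,"y": 0,"z": 0,"twist": -0.147,"hand": 0},{"x": 0,"y": 0,"z": 0,"twist": -0.147,"hand": 0},{"x": 0,"y": 0,"z": 0,"twist": -0.147,"hand": 0}])

```text
time: 30.8
tool_pos: [0.551, 0.1863, 0.2521]
ee_rot: [-0.101, -0.7, 0.7, 0.102]
ft_force: [-0.3, -0.0, -3.3]
width: 0.559
```

Emit:
send_rows(series=[{"x": 0,"y": 0,"z": 0,"twist": -0.147,"hand": 0},{"x": 0,"y": 0,"z": 0,"twist": -0.147,"hand": 0},{"x": 0,"y": 3,"z": 0,"twist": 0,"hand": 0},{"x": 0,"y": 4,"z": 0,"twist": 0,"hand": 0},{"x": 0,"y": 4,"z": 0,"twist": 0,"hand": 0}])

```text
time: 31.3
tool_pos: [0.5509, 0.1862, 0.1412]
ee_rot: [0.0, -0.707, 0.707, 0.0]
ft_force: [1.1, 0.9, -4.1]
width: 0.552
```

```bash
python3 -c "
from h import *
go((.552,.187),.0475,180)
c=cam('wrist');cv2.imwrite('pics/w15.png',c['pixels'][:,:,::-1])
"
```

```text
31.3 [0.5509 0.1862 0.1412] [[-1.0, -0.0, 0.0], [-0.0, -0.0, -1.0], [0.0, -1.0, 0.0]] w 0.552 F [ 1.1  0.9 -4.1]
target [0.552  0.187  0.0475] yaw now -179.98 tool-axes cm now: [-0.12  9.37 -0.08]
twist rad -6.283 after twist cm: [-0.11  9.37 -0.08]
```

View pics/w15.png

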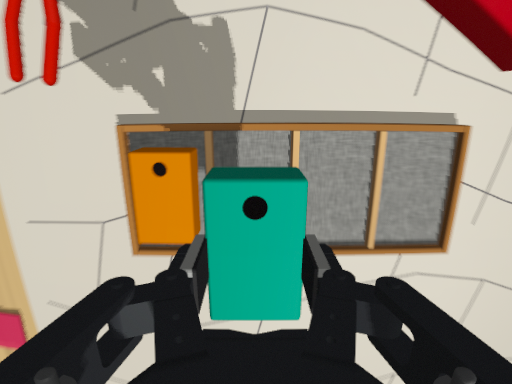

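Emit:
send_rows(series=[{"x": -0.1,"y": 3,"z": -0.1,"twist": 0,"hand": 0},{"x": 0,"y": 3,"z": 0,"twist": 0,"hand": 0},{"x": 0,"y": 1.5,"z": 0,"twist": 0,"hand": 0},{"x": 0,"y": 0.8,"z": 0,"twist": 0,"hand": 0},{"x": 0,"y": 0.5,"z": 0,"twist": 0,"hand": 0}])

```text
time: 31.85
tool_pos: [0.5524, 0.1873, 0.0551]
ee_rot: [0.0, -0.707, 0.707, 0.0]
ft_force: [-0.4, -0.8, -2.9]
width: 0.562
```

Emit:
send_rows(series=[{"x": 0,"y": 0.3,"z": 0,"twist": 0,"hand": 0},{"x": 0,"y": 0.1,"z": 0,"twist": 0,"hand": 0},{"x": 0,"y": 0,"z": 0,"twist": 0,"hand": 0},{"x": 0,"y": 0,"z": 0,"twist": 0,"hand": 0},{"x": 0,"y": 0,"z": 0,"twist": 0,"hand": 0}])

```text
time: 32.35
tool_pos: [0.5526, 0.1874, 0.0517]
ee_rot: [0.0, 0.707, -0.707, 0.0]
ft_force: [-0.0, -0.7, -3.6]
width: 0.557
```

```bash
python3 -c "
from h import *
go((.552,.187),.0475,180)
c=cam('wrist');cv2.imwrite('pics/w16.png',c['pixels'][:,:,::-1])
"
```

```text
32.35 [0.5526 0.1874 0.0517] [[-1.0, 0.001, 0.0], [-0.0, 0.0, -1.0], [-0.001, -1.0, -0.0]] w 0.557 F [-0.  -0.7 -3.6]
target [0.552  0.187  0.0475] yaw now -179.98 tool-axes cm now: [0.06 0.42 0.04]
twist rad -6.283 after twist cm: [0.06 0.42 0.04]
```

View pics/w16.png

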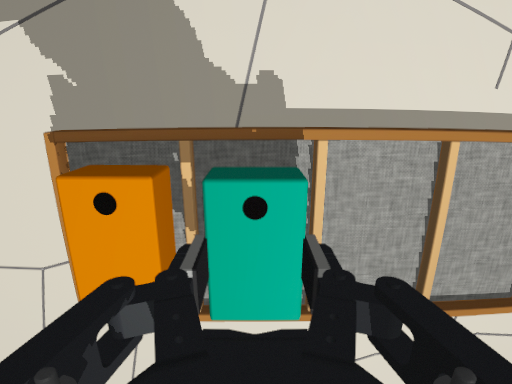

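Emit:
send_rows(series=[{"x": 0,"y": 0.25,"z": 0,"twist": 0,"hand": 0},{"x": 0,"y": 0.15,"z": 0,"twist": 0,"hand": 0},{"x": 0,"y": 0.1,"z": 0,"twist": 0,"hand": 0},{"x": 0,"y": 0,"z": 0,"twist": 0,"hand": 0},{"x": 0,"y": 0,"z": 0,"twist": 0,"hand": 0}])

```text
time: 32.9
tool_pos: [0.5524, 0.1873, 0.0469]
ee_rot: [0.0, 0.707, -0.707, 0.0]
ft_force: [-4.7, -0.6, 10.5]
width: 0.557
```

Floor contact at 10 N; release and rise.

Emit:
send_rows(series=[{"x": 0,"y": 0,"z": 0,"twist": 0,"hand": 0.65},{"x": 0,"y": 0,"z": 0,"twist": 0,"hand": 0.65},{"x": 0,"y": 0,"z": 0,"twist": 0,"hand": 0.65},{"x": 0,"y": -1.5,"z": 0,"twist": 0,"hand": 0.65},{"x": 0,"y": -3,"z": 0,"twist": 0,"hand": 0.65}])

```text
time: 33.4
tool_pos: [0.5513, 0.1871, 0.09]
ee_rot: [0.001, -0.707, 0.707, 0.001]
ft_force: [-0.1, -0.6, 1.2]
width: 0.649
```

Emit:
send_rows(series=[{"x": 0,"y": -4,"z": 0,"twist": 0,"hand": 0.68},{"x": 0,"y": -4,"z": 0,"twist": 0,"hand": 0.68},{"x": 0,"y": -4,"z": 0,"twist": 0,"hand": 0.68},{"x": 0,"y": -3,"z": 0,"twist": 0.147,"hand": 0.68},{"x": 0,"y": 0,"z": 0,"twist": 0.147,"hand": 0.68}])

```text
time: 33.9
tool_pos: [0.5538, 0.1876, 0.2454]
ee_rot: [0.107, 0.7, -0.698, -0.103]
ft_force: [1.1, 0.6, -1.0]
width: 0.676
```

Emit:
send_rows(series=[{"x": 0,"y": 0,"z": 0,"twist": 0.147,"hand": 0.68},{"x": 0,"y": 0,"z": 0,"twist": 0.147,"hand": 0.68},{"x": 0,"y": 0,"z": 0,"twist": 0.147,"hand": 0.68},{"x": 0,"y": 0,"z": 0,"twist": 0.147,"hand": 0.68},{"x": 0,"y": 0,"z": 0,"twist": 0.147,"hand": 0.68}])

```text
time: 34.4
tool_pos: [0.5524, 0.1873, 0.2412]
ee_rot: [-0.35, -0.615, 0.615, 0.35]
ft_force: [0.3, 0.2, -0.1]
width: 0.678
```

Emit:
send_rows(series=[{"x": 0,"y": 0,"z": 0,"twist": 0.147,"hand": 0.68},{"x": 0,"y": 0,"z": 0,"twist": 0.147,"hand": 0.68},{"x": 0,"y": 0,"z": 0,"twist": 0.147,"hand": 0.68},{"x": 0,"y": 0,"z": 0,"twist": 0,"hand": 0.68},{"x": 0,"y": 0,"z": 0,"twist": 0,"hand": 0.68}])

```text
time: 34.9
tool_pos: [0.5524, 0.1873, 0.2412]
ee_rot: [-0.473, -0.526, 0.526, 0.473]
ft_force: [0.1, 0.5, -0.8]
width: 0.68
```

```bash
python3 -c "
from h import *
go(jw(0,.123),.24,95.8)
c=cam('wrist');cv2.imwrite('pics/w17.png',c['pixels'][:,:,::-1])
"
```

```text
34.9 [0.5524 0.1873 0.2412] [[-0.105, -0.0, -0.994], [0.994, 0.0, -0.105], [0.0, -1.0, 0.0]] w 0.68 F [ 0.1  0.5 -0.8]
target [ 0.5408 -0.0492  0.24  ] yaw now 96.05 tool-axes cm now: [-23.4    0.12   3.65]
twist rad 0.004 after twist cm: [-23.42   0.12   3.55]
```

View pics/w17.png

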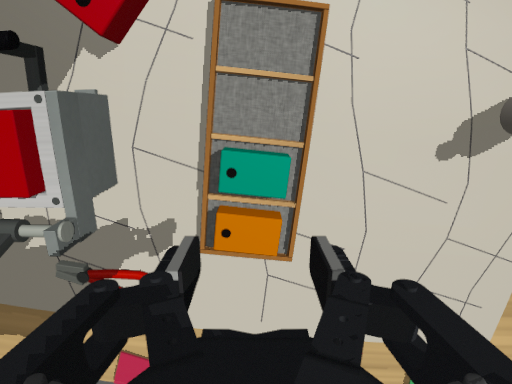

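Emit:
send_rows(series=[{"x": -4.5,"y": 0,"z": 0.7,"twist": 0.004,"hand": 0.68},{"x": -4.7,"y": 0,"z": 0.7,"twist": 0,"hand": 0.68},{"x": -4.7,"y": 0,"z": 0.7,"twist": 0,"hand": 0.68},{"x": -4.7,"y": 0,"z": 0.7,"twist": 0,"hand": 0.68},{"x": -4.7,"y": 0,"z": 0.7,"twist": 0,"hand": 0.68}])

```text
time: 35.45
tool_pos: [0.54, -0.0497, 0.2414]
ee_rot: [0.474, 0.525, -0.525, -0.474]
ft_force: [0.9, 0.2, 0.1]
width: 0.68
```

Emit:
send_rows(series=[{"x": 0,"y": 2,"z": 0,"twist": 0,"hand": 0.68},{"x": 0,"y": 3,"z": 0,"twist": 0,"hand": 0.68},{"x": 0,"y": 3,"z": 0,"twist": 0,"hand": 0.68},{"x": 0,"y": 1,"z": 0,"twist": 0,"hand": 0.68},{"x": 0,"y": 0,"z": 0,"twist": 0,"hand": 0.68}])

```text
time: 35.95
tool_pos: [0.5398, -0.0478, 0.1506]
ee_rot: [-0.474, -0.524, 0.524, 0.475]
ft_force: [-0.4, -0.1, 0.5]
width: 0.679
```

```bash
python3 -c "
from h import *
go(jw(0,.123),.123,95.8)
c=cam('wrist');cv2.imwrite('pics/w18.png',c['pixels'][:,:,::-1])
"
```

```text
35.95 [ 0.5398 -0.0478  0.1506] [[-0.099, -0.002, -0.995], [0.995, 0.0, -0.099], [0.001, -1.0, 0.002]] w 0.679 F [-0.4 -0.1  0.5]
target [ 0.5408 -0.0492  0.123 ] yaw now 95.67 tool-axes cm now: [-0.15  2.76 -0.09]
twist rad -0.002 after twist cm: [-0.15  2.76 -0.09]
```

View pics/w18.png

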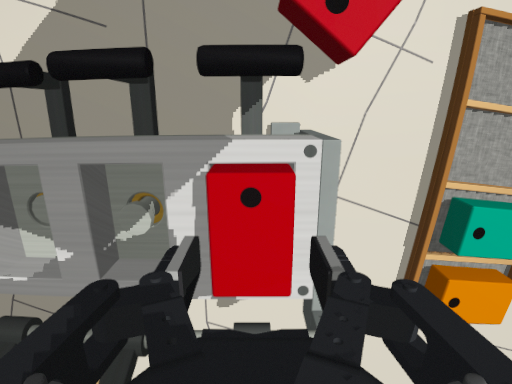

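Emit:
send_rows(series=[{"x": -0.15,"y": 0,"z": -0.05,"twist": 0,"hand": 0.68},{"x": 0,"y": 1,"z": 0,"twist": 0,"hand": 0.68},{"x": 0,"y": 1,"z": 0,"twist": 0,"hand": 0.68},{"x": 0,"y": 0.5,"z": 0,"twist": 0,"hand": 0.68},{"x": 0,"y": 0.2,"z": 0,"twist": 0,"hand": 0.68}])

```text
time: 36.5
tool_pos: [0.5406, -0.0493, 0.1235]
ee_rot: [-0.475, -0.524, 0.524, 0.475]
ft_force: [0.4, -0.0, 0.7]
width: 0.678
```

Emit:
send_rows(series=[{"x": 0,"y": 0,"z": 0,"twist": 0,"hand": 0.68},{"x": 0,"y": 0,"z": 0,"twist": 0,"hand": 0},{"x": 0,"y": 0,"z": 0,"twist": 0,"hand": 0},{"x": 0,"y": 0,"z": 0,"twist": 0,"hand": 0},{"x": 0,"y": 0,"z": 0,"twist": 0,"hand": 0}])

```text
time: 37.0
tool_pos: [0.5411, -0.0494, 0.1244]
ee_rot: [0.475, 0.524, -0.524, -0.475]
ft_force: [-0.2, 0.2, 1.4]
width: 0.56
```

Emit:
send_rows(series=[{"x": 0,"y": -0.5,"z": 0,"twist": 0,"hand": 0},{"x": 0,"y": -0.8,"z": 0,"twist": 0,"hand": 0},{"x": 0,"y": -1.0,"z": 0,"twist": 0,"hand": 0},{"x": 0,"y": -1.5,"z": 0,"twist": 0,"hand": 0},{"x": 0,"y": -2,"z": 0,"twist": 0,"hand": 0}])

```text
time: 37.5
tool_pos: [0.5407, -0.0494, 0.1832]
ee_rot: [-0.475, -0.524, 0.524, 0.475]
ft_force: [0.7, -0.8, -3.1]
width: 0.557
```

Emit:
send_rows(series=[{"x": 0,"y": -2.5,"z": 0,"twist": 0,"hand": 0},{"x": 0,"y": -2.5,"z": 0,"twist": 0,"hand": 0},{"x": 0,"y": -2,"z": 0,"twist": 0,"hand": 0},{"x": 0,"y": 0,"z": 0,"twist": 0,"hand": 0},{"x": 0,"y": 0,"z": 0,"twist": 0,"hand": 0}])

```text
time: 38.0
tool_pos: [0.541, -0.0494, 0.2522]
ee_rot: [0.475, 0.524, -0.524, -0.475]
ft_force: [-0.7, -0.8, -3.6]
width: 0.552
```

```bash
python3 -c "
from h import *
go((.476,.187),.25,180)
c=cam('wrist');cv2.imwrite('pics/w19.png',c['pixels'][:,:,::-1])
c=cam('top');crop(c,165,145,325,270,5,'t6.png')
"
```

```text
38.0 [ 0.541  -0.0494  0.2522] [[-0.097, 0.0, -0.995], [0.995, -0.0, -0.097], [-0.0, -1.0, -0.0]] w 0.552 F [-0.7 -0.8 -3.6]
target [0.476 0.187 0.25 ] yaw now 95.57 tool-axes cm now: [24.16  0.21  4.18]
twist rad -1.474 after twist cm: [  6.5    0.22 -23.64]
```

View pics/w19.png

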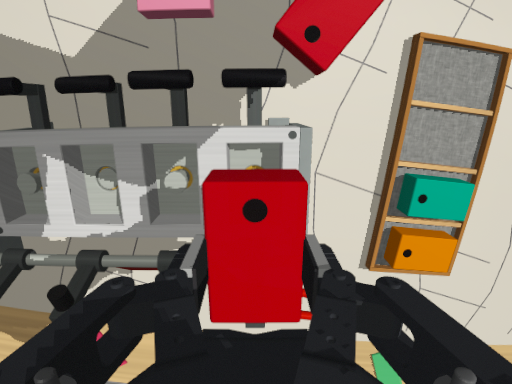

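View pics/t6.png

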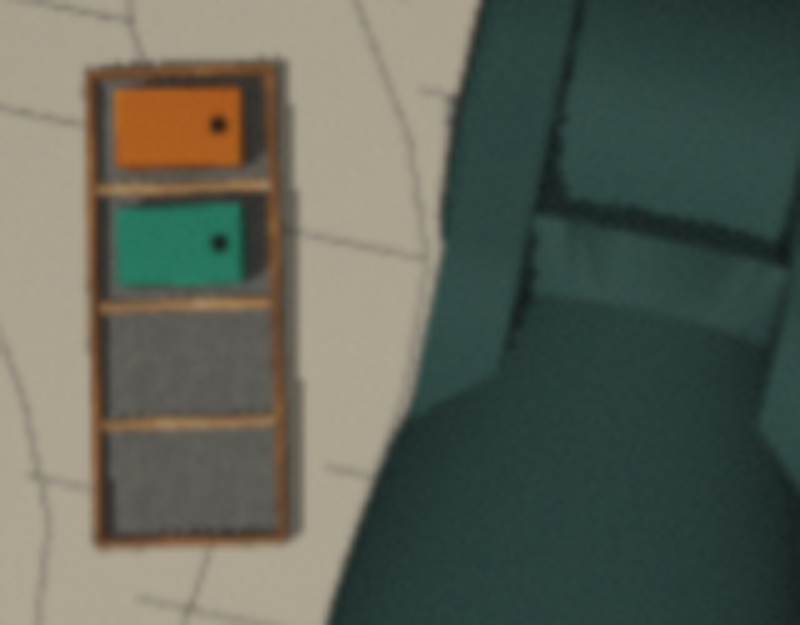

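Tray unchanged; ruby held well. Carrying it to the third compartment at (0.476, 0.187).

Emit:
send_rows(series=[{"x": 4,"y": 0,"z": 0.7,"twist": 0,"hand": 0},{"x": 4.1,"y": 0,"z": 0.7,"twist": 0,"hand": 0},{"x": 4.1,"y": 0,"z": 0.7,"twist": 0,"hand": 0},{"x": 4.1,"y": 0,"z": 0.7,"twist": 0,"hand": 0},{"x": 4.1,"y": 0,"z": 0.7,"twist": 0,"hand": 0}])

```text
time: 38.6
tool_pos: [0.4853, 0.1516, 0.2513]
ee_rot: [-0.475, -0.523, 0.524, 0.476]
ft_force: [1.1, -0.1, -3.1]
width: 0.556
```

Emit:
send_rows(series=[{"x": 3.8,"y": 0,"z": 0.7,"twist": 0,"hand": 0},{"x": 0,"y": 0,"z": 0,"twist": -0.147,"hand": 0},{"x": 0,"y": 0,"z": 0,"twist": -0.147,"hand": 0},{"x": 0,"y": 0,"z": 0,"twist": -0.147,"hand": 0},{"x": 0,"y": 0,"z": 0,"twist": -0.147,"hand": 0}])

```text
time: 39.1
tool_pos: [0.4752, 0.1874, 0.2512]
ee_rot: [-0.3, -0.639, 0.64, 0.301]
ft_force: [-0.5, -0.8, -2.7]
width: 0.561
```

Emit:
send_rows(series=[{"x": 0,"y": 0,"z": 0,"twist": -0.147,"hand": 0},{"x": 0,"y": 0,"z": 0,"twist": -0.147,"hand": 0},{"x": 0,"y": 0,"z": 0,"twist": -0.147,"hand": 0},{"x": 0,"y": 0,"z": 0,"twist": -0.147,"hand": 0},{"x": 0,"y": 0,"z": 0,"twist": -0.147,"hand": 0}])

```text
time: 39.6
tool_pos: [0.4753, 0.1873, 0.2513]
ee_rot: [-0.05, -0.705, 0.705, 0.052]
ft_force: [0.7, -0.0, -3.5]
width: 0.555
```

Emit:
send_rows(series=[{"x": 0,"y": 0,"z": 0,"twist": -0.147,"hand": 0},{"x": 0,"y": 3,"z": 0,"twist": 0,"hand": 0},{"x": 0,"y": 4,"z": 0,"twist": 0,"hand": 0},{"x": 0,"y": 4,"z": 0,"twist": 0,"hand": 0},{"x": 0,"y": 0,"z": 0,"twist": 0,"hand": 0}])

```text
time: 40.1
tool_pos: [0.4725, 0.1866, 0.1377]
ee_rot: [0.002, -0.706, 0.708, 0.004]
ft_force: [-1.7, 0.3, -2.7]
width: 0.557
```

```bash
python3 -c "
from h import *
go((.476,.187),.0465,180)
c=cam('wrist');cv2.imwrite('pics/w20.png',c['pixels'][:,:,::-1])
"
```

```text
40.1 [0.4725 0.1866 0.1377] [[-1.0, -0.009, -0.004], [0.004, -0.002, -1.0], [0.009, -1.0, 0.002]] w 0.557 F [-1.7  0.3 -2.7]
target [0.476  0.187  0.0465] yaw now 179.79 tool-axes cm now: [-0.43  9.12 -0.06]
twist rad -0.004 after twist cm: [-0.35  9.12 -0.04]
```

View pics/w20.png

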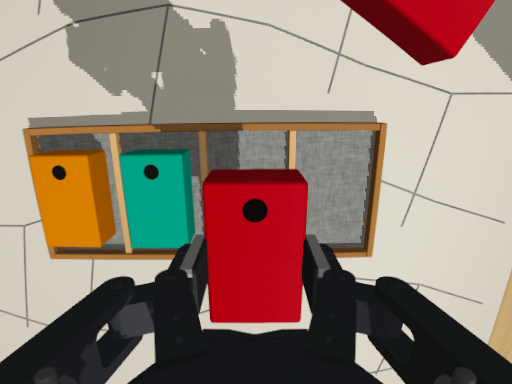

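Emit:
send_rows(series=[{"x": -0.1,"y": 3,"z": 0,"twist": 0,"hand": 0},{"x": 0,"y": 3,"z": 0,"twist": 0,"hand": 0},{"x": 0,"y": 1.4,"z": 0,"twist": 0,"hand": 0},{"x": 0,"y": 0.6,"z": 0,"twist": 0,"hand": 0},{"x": 0,"y": 0.5,"z": 0,"twist": 0,"hand": 0}])

```text
time: 40.65
tool_pos: [0.4778, 0.1876, 0.0585]
ee_rot: [0.002, 0.707, -0.707, -0.001]
ft_force: [0.3, -0.6, -2.6]
width: 0.556
```

Emit:
send_rows(series=[{"x": 0,"y": 0.3,"z": 0,"twist": 0,"hand": 0},{"x": 0,"y": 0,"z": 0,"twist": 0,"hand": 0},{"x": 0,"y": 0,"z": 0,"twist": 0,"hand": 0},{"x": 0,"y": 0,"z": 0,"twist": 0,"hand": 0},{"x": 0,"y": 0,"z": 0,"twist": 0,"hand": 0}])

```text
time: 41.15
tool_pos: [0.4769, 0.1874, 0.0546]
ee_rot: [0.001, 0.707, -0.707, -0.001]
ft_force: [0.2, -0.1, -2.5]
width: 0.555
```

```bash
python3 -c "
from h import *
go((.476,.187),.046,180)
c=cam('wrist');cv2.imwrite('pics/w21.png',c['pixels'][:,:,::-1])
"
```

```text
41.15 [0.4769 0.1874 0.0546] [[-1.0, 0.0, -0.004], [0.004, 0.0, -1.0], [-0.0, -1.0, -0.0]] w 0.555 F [ 0.2 -0.1 -2.5]
target [0.476 0.187 0.046] yaw now 179.79 tool-axes cm now: [0.09 0.86 0.04]
twist rad -0.004 after twist cm: [0.09 0.86 0.04]
```

View pics/w21.png

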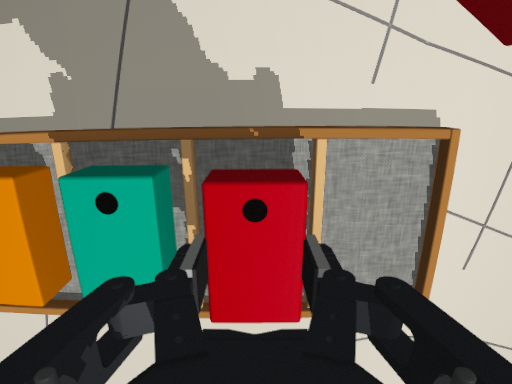

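Emit:
send_rows(series=[{"x": 0,"y": 0.4,"z": 0,"twist": 0,"hand": 0},{"x": 0,"y": 0.2,"z": 0,"twist": 0,"hand": 0},{"x": 0,"y": 0.2,"z": 0,"twist": 0,"hand": 0},{"x": 0,"y": 0.1,"z": 0,"twist": 0,"hand": 0},{"x": 0,"y": 0,"z": 0,"twist": 0,"hand": 0}])

```text
time: 41.7
tool_pos: [0.4766, 0.1873, 0.0461]
ee_rot: [-0.001, -0.707, 0.707, 0.001]
ft_force: [-5.6, -2.2, 19.1]
width: 0.559
```

Emit:
send_rows(series=[{"x": 0,"y": -0.05,"z": 0,"twist": 0,"hand": 0.65},{"x": 0,"y": 0,"z": 0,"twist": 0,"hand": 0.65},{"x": 0,"y": 0,"z": 0,"twist": 0,"hand": 0.65},{"x": 0,"y": -1.5,"z": 0,"twist": 0,"hand": 0.65},{"x": 0,"y": -3,"z": 0,"twist": 0,"hand": 0.65}])

```text
time: 42.2
tool_pos: [0.4756, 0.1871, 0.0897]
ee_rot: [-0.0, -0.707, 0.707, 0.003]
ft_force: [0.1, 0.8, 0.2]
width: 0.651
```

Emit:
send_rows(series=[{"x": 0,"y": -4,"z": 0,"twist": 0,"hand": 0.4},{"x": 0,"y": -4,"z": 0,"twist": 0,"hand": 0.4},{"x": 0,"y": -4,"z": 0,"twist": 0,"hand": 0.4},{"x": 0,"y": -1,"z": 0,"twist": 0,"hand": 0.4},{"x": 0,"y": 0,"z": 0,"twist": 0,"hand": 0.4}])

```text
time: 42.7
tool_pos: [0.4775, 0.1875, 0.2219]
ee_rot: [0.002, 0.707, -0.707, -0.0]
ft_force: [-0.2, -0.2, -0.5]
width: 0.404
```

```bash
python3 -c "
from h import *
go(jw(-.099,.123),.16,185.8)
c=cam('wrist');cv2.imwrite('pics/w22.png',c['pixels'][:,:,::-1])
"
```

```text
42.7 [0.4775 0.1875 0.2219] [[-1.0, 0.003, -0.004], [0.004, 0.001, -1.0], [-0.003, -1.0, -0.001]] w 0.404 F [-0.2 -0.2 -0.5]
target [ 0.4423 -0.0592  0.16  ] yaw now 179.79 tool-axes cm now: [ 3.44  6.16 24.69]
twist rad -0.105 after twist cm: [ 5.99  6.19 24.19]
```

View pics/w22.png

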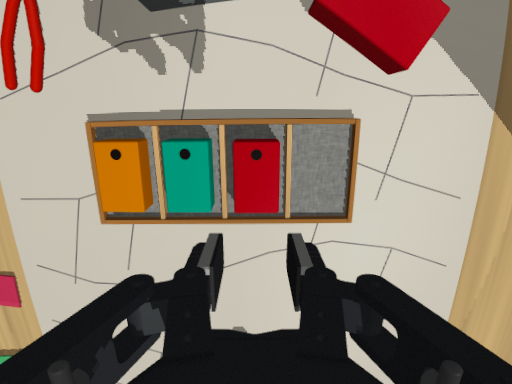

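Emit:
send_rows(series=[{"x": 0,"y": 0,"z": 0,"twist": -0.105,"hand": 0},{"x": 1,"y": 0,"z": 4,"twist": 0,"hand": 0},{"x": 1,"y": 0,"z": 4,"twist": 0,"hand": 0},{"x": 1,"y": 0,"z": 4,"twist": 0,"hand": 0},{"x": 1,"y": 0,"z": 4,"twist": 0,"hand": 0}])

```text
time: 43.25
tool_pos: [0.4519, 0.0229, 0.219]
ee_rot: [-0.037, 0.706, -0.706, 0.035]
ft_force: [0.1, -0.8, -0.1]
width: -0.007
```

Emit:
send_rows(series=[{"x": 1,"y": 0,"z": 4,"twist": 0,"hand": 0},{"x": 1,"y": 0,"z": 4.1,"twist": 0,"hand": 0},{"x": 0,"y": 2,"z": 0,"twist": 0,"hand": 0},{"x": 0,"y": 3,"z": 0,"twist": 0,"hand": 0},{"x": 0,"y": 2,"z": 0,"twist": 0,"hand": 0}])

```text
time: 43.75
tool_pos: [0.4399, -0.0585, 0.1477]
ee_rot: [-0.037, 0.707, -0.706, 0.034]
ft_force: [-0.0, 0.7, -0.4]
width: 0.002
```

```bash
python3 -c "
from h import *
go(jw(-.099,.123),.112,185.8)
c=cam('wrist');cv2.imwrite('pics/w23.png',c['pixels'][:,:,::-1])
"
```

```text
43.75 [ 0.4399 -0.0585  0.1477] [[-0.995, -0.003, 0.1], [-0.1, 0.001, -0.995], [0.003, -1.0, -0.001]] w 0.002 F [-0.   0.7 -0.4]
target [ 0.4423 -0.0592  0.112 ] yaw now -174.26 tool-axes cm now: [-0.25  3.57  0.1 ]
twist rad -6.284 after twist cm: [-0.23  3.57  0.1 ]
```

View pics/w23.png

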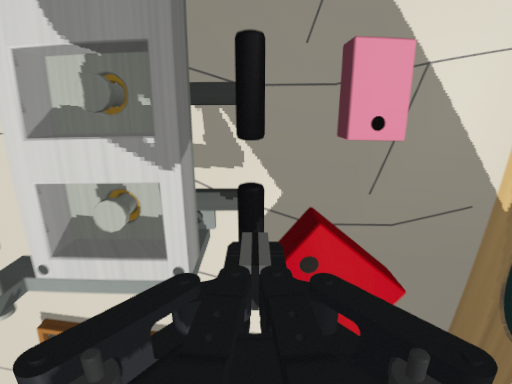

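Emit:
send_rows(series=[{"x": -0.2,"y": 0.7,"z": 0.1,"twist": 0,"hand": 0},{"x": 0,"y": 0.6,"z": 0,"twist": 0,"hand": 0},{"x": 0,"y": 0.6,"z": 0,"twist": 0,"hand": 0},{"x": 0,"y": 0.6,"z": 0,"twist": 0,"hand": 0},{"x": 0,"y": 0.5,"z": 0,"twist": 0,"hand": 0}])

```text
time: 44.3
tool_pos: [0.4439, -0.0593, 0.121]
ee_rot: [0.036, -0.706, 0.706, -0.036]
ft_force: [-2.0, -0.7, 8.1]
width: 0.002
```

Emit:
send_rows(series=[{"x": 0,"y": 0.3,"z": 0,"twist": 0,"hand": 0},{"x": 0,"y": 0.2,"z": 0,"twist": 0,"hand": 0},{"x": 0,"y": 0,"z": 0,"twist": 0,"hand": 0},{"x": 0,"y": 0,"z": 0,"twist": 0,"hand": 0},{"x": 0,"y": 0,"z": 0,"twist": 0,"hand": 0}])

```text
time: 44.8
tool_pos: [0.4438, -0.0593, 0.116]
ee_rot: [0.036, -0.706, 0.706, -0.036]
ft_force: [0.7, -0.4, 1.6]
width: -0.002
```

Emit:
send_rows(series=[{"x": 0,"y": 0.15,"z": 0,"twist": 0,"hand": 0},{"x": 0,"y": 0.15,"z": 0,"twist": 0,"hand": 0},{"x": 0,"y": 0.1,"z": 0,"twist": 0,"hand": 0},{"x": 0,"y": 0,"z": 0,"twist": 0,"hand": 0},{"x": 0,"y": 0,"z": 0,"twist": 0,"hand": 0}])

```text
time: 45.3
tool_pos: [0.4438, -0.0593, 0.112]
ee_rot: [0.036, -0.706, 0.706, -0.036]
ft_force: [0.7, 0.3, 4.4]
width: 0.006
```

Emit:
send_rows(series=[{"x": 0,"y": 0.1,"z": 0,"twist": 0,"hand": 0},{"x": 0,"y": 0.05,"z": 0,"twist": 0,"hand": 0},{"x": 0,"y": 0,"z": 0,"twist": 0,"hand": 0},{"x": 0,"y": 0,"z": 0,"twist": 0,"hand": 0},{"x": 0,"y": 0,"z": 0,"twist": 0,"hand": 0}])

```text
time: 45.8
tool_pos: [0.4438, -0.0594, 0.1114]
ee_rot: [0.035, -0.706, 0.706, -0.036]
ft_force: [-6.2, 2.0, 27.2]
width: -0.002
```

Emit:
send_rows(series=[{"x": 0,"y": -2,"z": 0,"twist": 0,"hand": 0},{"x": 0,"y": -2,"z": 0,"twist": 0,"hand": 0},{"x": 0,"y": 0,"z": 3,"twist": 0,"hand": 0},{"x": 0,"y": 0,"z": 3,"twist": 0,"hand": 0},{"x": 0,"y": 0,"z": 2.2,"twist": 0,"hand": 0}])

```text
time: 46.3
tool_pos: [0.4519, -0.1422, 0.1502]
ee_rot: [0.036, -0.706, 0.706, -0.036]
ft_force: [0.2, 0.3, -0.1]
width: -0.001
```

```bash
python3 -c "
from h import *
go(jw(-.099,.041),.112,185.8)
c=cam('wrist');cv2.imwrite('pics/w24.png',c['pixels'][:,:,::-1])
"
```

```text
46.3 [ 0.4519 -0.1422  0.1502] [[-0.995, 0.0, 0.101], [-0.101, -0.0, -0.995], [0.0, -1.0, 0.0]] w -0.001 F [ 0.2  0.3 -0.1]
target [ 0.4506 -0.1408  0.112 ] yaw now -174.2 tool-axes cm now: [ 0.11  3.82 -0.15]
twist rad -6.283 after twist cm: [ 0.11  3.82 -0.15]
```

View pics/w24.png

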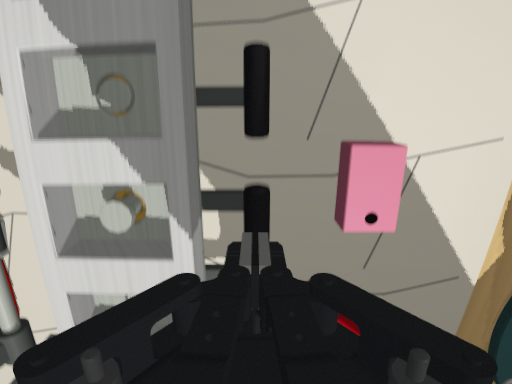

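Emit:
send_rows(series=[{"x": 0.1,"y": 0.8,"z": 0,"twist": 0,"hand": 0},{"x": 0,"y": 0.6,"z": 0,"twist": 0,"hand": 0},{"x": 0,"y": 0.6,"z": 0,"twist": 0,"hand": 0},{"x": 0,"y": 0.6,"z": 0,"twist": 0,"hand": 0},{"x": 0,"y": 0.5,"z": 0,"twist": 0,"hand": 0}])

```text
time: 46.85
tool_pos: [0.4504, -0.1402, 0.1188]
ee_rot: [0.036, -0.706, 0.706, -0.036]
ft_force: [-3.3, -0.6, 7.2]
width: -0.001
```

Emit:
send_rows(series=[{"x": 0,"y": 0.4,"z": 0,"twist": 0,"hand": 0},{"x": 0,"y": 0.3,"z": 0,"twist": 0,"hand": 0},{"x": 0,"y": 0.1,"z": 0,"twist": 0,"hand": 0},{"x": 0,"y": 0,"z": 0,"twist": 0,"hand": 0},{"x": 0,"y": 0,"z": 0,"twist": 0,"hand": 0}])

```text
time: 47.35
tool_pos: [0.4504, -0.1402, 0.1116]
ee_rot: [0.036, -0.706, 0.706, -0.036]
ft_force: [-5.9, -0.3, 17.7]
width: 0.001
```

Emit:
send_rows(series=[{"x": 0,"y": 0.05,"z": 0,"twist": 0,"hand": 0},{"x": 0,"y": 0,"z": 0,"twist": 0,"hand": 0},{"x": 0,"y": 0,"z": 0,"twist": 0,"hand": 0},{"x": 0,"y": 0,"z": 0,"twist": 0,"hand": 0},{"x": 0,"y": 0,"z": 0,"twist": 0,"hand": 0}])

```text
time: 47.85
tool_pos: [0.4504, -0.1402, 0.1115]
ee_rot: [0.036, -0.706, 0.706, -0.036]
ft_force: [-8.3, 1.3, 26.2]
width: 0.004
```

Emit:
send_rows(series=[{"x": 0,"y": -2,"z": 0,"twist": 0,"hand": 0},{"x": 0,"y": -2,"z": 0,"twist": 0,"hand": 0},{"x": 0,"y": -0.5,"z": 3.5,"twist": 0,"hand": 0},{"x": 0,"y": 0,"z": 4.2,"twist": 0,"hand": 0},{"x": 0,"y": 0,"z": 4.2,"twist": 0,"hand": 0}])

```text
time: 48.35
tool_pos: [0.4631, -0.2597, 0.1557]
ee_rot: [0.036, -0.706, 0.706, -0.037]
ft_force: [0.8, 0.6, -0.4]
width: 0.001
```

Emit:
send_rows(series=[{"x": 0,"y": 0,"z": 3,"twist": 0,"hand": 0},{"x": 0,"y": 0,"z": 1.5,"twist": 0,"hand": 0},{"x": 0,"y": 0,"z": 0,"twist": 0,"hand": 0},{"x": 0,"y": 0,"z": 0,"twist": 0,"hand": 0},{"x": 0,"y": 0,"z": 0,"twist": 0,"hand": 0}])

```text
time: 48.85
tool_pos: [0.4674, -0.3026, 0.1557]
ee_rot: [-0.036, 0.706, -0.706, 0.036]
ft_force: [1.0, -0.1, 0.5]
width: 0.0
```

```bash
python3 -c "
from h import *
go(jw(-.099,-.123),.112,185.8)
"
```

```text
48.85 [ 0.4674 -0.3026  0.1557] [[-0.995, -0.0, 0.103], [-0.103, 0.001, -0.995], [0.0, -1.0, -0.001]] w 0.0 F [ 1.  -0.1  0.5]
target [ 0.4672 -0.304   0.112 ] yaw now -174.12 tool-axes cm now: [0.03 4.37 0.14]
twist rad -6.282 after twist cm: [0.03 4.37 0.13]
```

Emit:
send_rows(series=[{"x": 0,"y": 1.2,"z": 0.1,"twist": 0,"hand": 0},{"x": 0,"y": 0.8,"z": 0,"twist": 0,"hand": 0},{"x": 0,"y": 0.6,"z": 0,"twist": 0,"hand": 0},{"x": 0,"y": 0.6,"z": 0,"twist": 0,"hand": 0},{"x": 0,"y": 0.5,"z": 0,"twist": 0,"hand": 0}])

```text
time: 49.35
tool_pos: [0.4674, -0.3044, 0.1182]
ee_rot: [-0.036, 0.707, -0.706, 0.036]
ft_force: [-0.8, 3.4, 7.5]
width: -0.002
```

Emit:
send_rows(series=[{"x": 0,"y": 0.4,"z": 0,"twist": 0,"hand": 0},{"x": 0,"y": 0.2,"z": 0,"twist": 0,"hand": 0},{"x": 0,"y": 0.1,"z": 0,"twist": 0,"hand": 0},{"x": 0,"y": 0,"z": 0,"twist": 0,"hand": 0},{"x": 0,"y": 0,"z": 0,"twist": 0,"hand": 0}])

```text
time: 49.85
tool_pos: [0.4674, -0.3045, 0.1118]
ee_rot: [-0.036, 0.706, -0.706, 0.036]
ft_force: [-2.1, 4.4, 10.4]
width: -0.001
```

Emit:
send_rows(series=[{"x": 0,"y": 0.1,"z": 0,"twist": 0,"hand": 0},{"x": 0,"y": 0,"z": 0,"twist": 0,"hand": 0},{"x": 0,"y": 0,"z": 0,"twist": 0,"hand": 0},{"x": 0,"y": 0,"z": 0,"twist": 0,"hand": 0},{"x": 0,"y": 0,"z": 0,"twist": 0,"hand": 0}])

```text
time: 50.35
tool_pos: [0.4674, -0.3045, 0.1115]
ee_rot: [-0.036, 0.706, -0.706, 0.036]
ft_force: [-4.7, 7.6, 21.6]
width: 0.001
```

Emit:
send_rows(series=[{"x": 0,"y": -3,"z": 0,"twist": 0,"hand": 0},{"x": 0,"y": -4.5,"z": 0,"twist": 0,"hand": 0},{"x": 0,"y": -4.5,"z": 0,"twist": 0,"hand": 0},{"x": 0,"y": -4,"z": 0,"twist": 0,"hand": 0},{"x": 3,"y": 0,"z": 0,"twist": 0,"hand": 0}])

```text
time: 50.85
tool_pos: [0.4407, -0.3095, 0.2751]
ee_rot: [0.034, -0.704, 0.708, -0.039]
ft_force: [0.2, -0.3, 0.3]
width: -0.003
```

Emit:
send_rows(series=[{"x": 3,"y": 0,"z": 0,"twist": 0,"hand": 0},{"x": 3,"y": 0,"z": 0,"twist": 0,"hand": 0},{"x": 0,"y": 0,"z": 0,"twist": 0,"hand": 0},{"x": 0,"y": 0,"z": 0,"twist": 0,"hand": 0},{"x": 0,"y": 0,"z": 0,"twist": 0,"hand": 0}])

```text
time: 51.35
tool_pos: [0.3785, -0.3142, 0.2705]
ee_rot: [-0.036, 0.706, -0.706, 0.036]
ft_force: [1.1, 0.0, 0.8]
width: -0.004
```

```bash
python3 -c "
from h import *
st()
c=cam('top');crop(c,75,100,445,310,2.15,'t7.png');crop(c,245,125,393,237,5.4,'t7b.png')
c=cam('scene');crop(c,100,150,420,270,2.5,'s7.png')
c=cam('wrist');cv2.imwrite('pics/w25.png',c['pixels'][:,:,::-1])
"
```

```text
51.35 [ 0.3785 -0.3142  0.2705] [[-0.995, -0.0, 0.102], [-0.102, 0.0, -0.995], [-0.0, -1.0, -0.0]] w -0.004 F [1.1 0.  0.8]
```

View pics/t7.png

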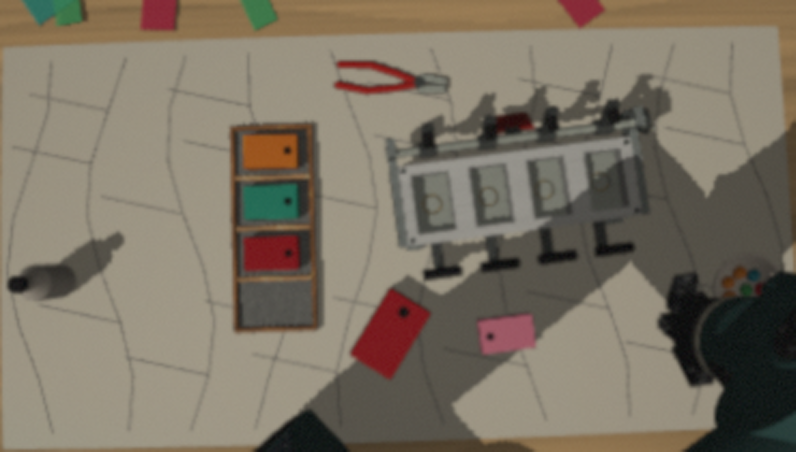

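View pics/t7b.png

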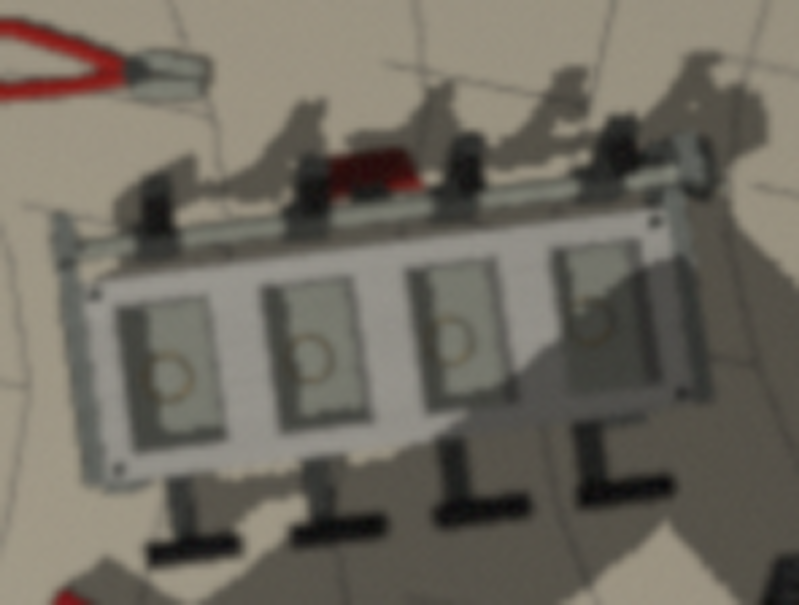

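View pics/s7.png

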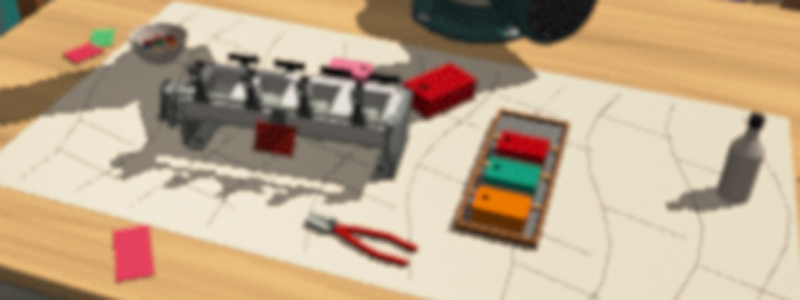

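View pics/w25.png

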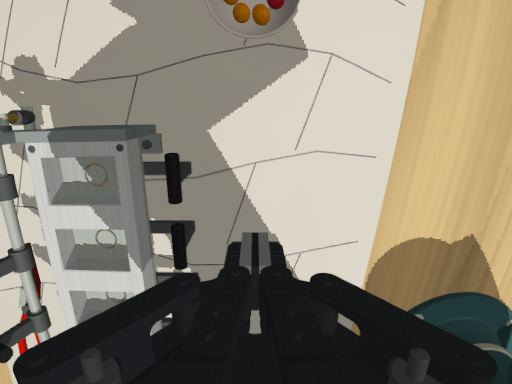

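All the final views agree: four handles are at their starting pixels (195,550), (338,528), (482,508) and (626,488) in the jig crop. The nests are empty, the clamp is open and the blanks lie flat in the tray. Handing in.

```bash
python3 -c "
from plant import *
print(hand_in())"
```

```text
the job is handed in; nothing more can be done
None
```

The job is done and handed in at about 51 s: the amber, teal and ruby blanks lie flat in the tray, one to a compartment. The blue blank was absent (nest 3 was empty), and the large red and pink look-alikes were left alone.

- **Clamp:** I pushed the red paddle down until the clamp snapped open, before raising any rod. The last pictures show it still open.
- **Rods:** I raised rods 1, 2 and 4 to their stops by their T handles. After removing the blanks I pushed them back down onto their stops, at about 22 to 27 N. Rod 3 was not touched. All four handles are back at their starting pixels in the last top view.
- **Tray:** it was knocked about 2.5 cm aside during the run, so I measured it again before the first placing. It had not moved again when I checked from above before each of the other two.
- **Bystanders:** the pliers, bottle and bowl were not touched. The final views show the pliers and bottle in place. In the final top view the bowl is half hidden by the arm, but the scene and wrist views show it in place too.

No check failed. The highest wrist force I read was about 40 N, at the upper stop of rod 2.

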